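# Fold the proofing tools and pack them in their case

### The job

Pack up the proofing tools: fold the loupe flat (lens leaf in against the upright, upright down onto the base) and fold the rule shut, and set each, without letting it drop, into its own bay of the open case, the same way up as it is now. Press each down past the sprung catches until it lies flat on the floor of its bay. Leave the case's lid open and everything else on the table where it is.

Things in the scene. Friction and masses are not known exactly. Their poses are not given: they have to be found in the camera images.
- case: Open shallow grey plastic case, fixed, 182 x 216 x 28 mm (x, y, z), its 18 mm high lid laid back flat on the table on its +x side. Origin: centre of its underside. Walls 5 mm, floor 4 mm thick. It holds two empty bays and, in the remaining quarter (centre x +28, y +52 mm), a colour fan deck, 42 x 82 x 12 mm, that belongs there and is fixed.
- rule_bay (a point): Centre of the floor of the rule's bay, at x -50, y 0, z 4 mm of the case (axes as the case's). It takes the folded rule lying flat along the case's y, either end first, with 1.5 mm play on each side and 1 mm at each end. Ribs 9 mm high flank it from 48 to 84 mm from the centre; the middle is free for fingers, 36 mm of floor from the bay's centre line to the near wall, 45 mm on the other side.
- rule_catch (a point): Black sprung catch at the +y end of the rule's bay, 20 mm wide, its nose sloped on top (one like it at the -y end); this point: tip of the nose, 9.5 mm above the bay's floor. Tops 19 mm above the floor. They overhang the rule's ends by 1.5 mm: a rule laid in stays on the slopes until pressed straight down at its middle with about 6 to 15 N in all; they give up to 4 mm, then spring back over it.
- loupe_bay (a point): Centre of the floor of the loupe's bay, at x +28, y -42, z 4 mm of the case (axes as the case's). It takes the folded loupe, base down, its 56 mm length along the case's y, either way round, with 1.5 mm play all round. Corner ribs 10 mm high; between them both long sides are free for fingers (33 mm of floor to the far wall, 36 mm to the rule's bay).
- loupe_catch (a point): Black sprung catch at the +y end of the loupe's bay, 26 mm wide, nose sloped on top (one like it at the -y end); this point: tip of the nose, 15.5 mm above the bay's floor. Tops 25 mm above the floor. They overhang the folded loupe's ends by 1.5 mm and are pressed past like the rule's, with about 4 to 12 N in all, straight down at the loupe's middle.
- rule: Two-fold aluminium rule with brass knuckle and tips, lying flat, part open in a V. Origin: knuckle's axis, at the underside; z up. Each leg 11 mm wide, 8 mm thick, reaching 170 mm from the axis; knuckle: a disc of 11 mm radius. This leg points along +x, from y 0 to -11 mm. Folded: 181 x 22 x 8 mm, from x -11 to +170 mm. 0.13 kg.
- rule_leg (a joint): Angle of the rule's second leg, rad: 0 folded (legs edge to edge, a stop), growing as it turns away to +y about the rule's z; at 0 it lies from y 0 to +11 mm. Stiff friction joint (about 0.05 N m), stays where it is left. Starts between 0.5 and 0.9.
- rule_mid (a point): Point on the rule's underside, at the middle of its folded length (x +79.5 mm, y 0 of the rule).
- loupe: Folding loupe (linen tester) of dark steel with brass pins, standing open in a C on its base; three hinged leaves. Origin: centre of the base's underside; z up; x points to the open front, away from the upright. Base: a flat frame 56 (x) x 50 (y) x 4 mm with hinge lugs 14 mm high at its rear (-x) edge. 0.21 kg. Folded: 56 x 50 x 14 mm.
- loupe_upright (a joint): Angle of the upright leaf on the base, rad: 0 folded flat onto the base, 1.57 upright (a stop). Hinge along the loupe's y at x -25, z 12 mm. The leaf is 45 mm wide (50 over its upper lugs), 4 mm thick, and reaches 53 mm from the hinge. Friction (about 0.03 N m) holds it. It cannot lie flat before the lens leaf is folded against it. Starts between 1.35 and 1.57.
- loupe_lens (a joint): Angle of the lens leaf on the upright, rad: 0 flat against the upright's inner (front) side, 1.57 sticking out over the base (a stop). Hinge 48 mm along the upright from the lower hinge, 5 mm in front of its mid-plane. The leaf is 44 mm wide, 4.8 mm thick, reaches 43 mm from its hinge, lens in the middle. Friction (about 0.014 N m) holds it. Starts between 1.25 and 1.57.
- ink_tub: Bystander: white ink tub, 126 mm wide, 125 mm high, origin at the centre of its underside.
- ink_jar: Bystander: jar of red ink with black lid, 76 mm wide, 95 mm high, origin at the centre of its underside.
- squeegee: Bystander: squeegee lying flat, wooden handle with a rubber blade, 250 (x) x 104 x 22 mm, origin at the underside near its middle.
- spatula: Bystander: ink spatula lying along its x, 240 mm long, 65 mm wide, 20 mm high, origin at the underside, middle of its length.
- tape_roll: Bystander: roll of tape lying flat, 96 mm wide, 24 mm high, origin at the centre of its underside.
- marker: Bystander: black marker pen lying along its x, 128 mm long, 16 mm thick, origin at the underside, middle of its length.
Things that resemble listed ones, but are neither listed nor needed, are in the scene too. There is more than one size of the rule; the one meant has the size given above.

How it is judged (in metres and radians):
At the end, for the whole second after the job is handed in: Rule angle below 0.04 rad, loupe upright below 0.06 and lens leaf below 0.10. Each right way up in its bay: centre within 4 mm, underside less than 2 mm above the floor, tilt below 0.025 (loupe 0.05), lengthwise along the case's y within 0.04 (loupe 0.08), either way round, released, at rest (value of joint rule_leg below 0.04 rad and value of joint loupe_upright below 0.06 rad and value of joint loupe_lens below 0.1 rad and horizontal distance between rule_mid and rule_bay below 0.004 m and z of each of rule_mid, loupe in the frame of case below 0.006 m and angle between rule's own z axis and vertical below 0.025 rad and angle between the x axis of rule and the y axis of case, either way round below 0.04 rad and horizontal distance between loupe and loupe_bay below 0.004 m and angle between loupe's own z axis and vertical below 0.05 rad and angle between the x axis of loupe and the y axis of case, either way round below 0.08 rad and linear speed of each of rule, loupe below 0.01 m/s); the robot touches nothing.
It fails at once if a bystander is shifted by more than 30 mm (distance of any of ink_tub, ink_jar, squeegee, spatula, tape_roll, marker from where it was at the start of the episode above 0.03 m).
It fails at once if the tub or jar is knocked over (angle between any of ink_tub, ink_jar's own z axis and vertical above 0.5 rad).
It fails at once if the loupe or the rule is dropped (it falls free at over 0.6 m/s) ((linear speed of loupe above 0.6 m/s and contact force between the fingers and loupe below 0.05 N) or (linear speed of rule above 0.6 m/s and contact force between the fingers and rule below 0.05 N)).
It also fails if it takes over 70 s, if anything falls off the work surface, if the arm or the gripper's body presses on something with over 40 N, if the wrist force passes 120 N, or if a joint passes its speed limit or range.

### The arm

A 6-joint arm with a two-finger parallel gripper is mounted at the origin on the work surface. World frame = base frame: x ahead of the robot, y to its left, z up, the work surface at z = 0. Lengths are in mm, angles in rad, forces in N, time in s.
With the tool pointing down it reaches from about 275 to 750 mm from the base axis. Payload 10.2 kg.
Tool frame: the origin (TCP) lies midway between the tips of the shut fingers; the grasp point (between the pads) lies 19 mm behind it; z points along the fingers, y is the direction in which the jaws open and shut (so a half turn about z gives the same grasp; the last joint's range is limited). The gripper opens to 85 mm and grips with 20 to 120 N. Pads are 22 mm wide; open, the fingers measure 114 mm over their backs; the gripper's body (76 mm by 85 mm) begins 54 mm behind the grasp point. The pads swing forward as they close: fully open they stand 13 mm farther back than shut.
Start: joints at [-0.223, 0.313, 1.498, -0, 1.331, -0.223], TCP at [525.006, -0.013, 231.294] pointing down, gripper open.
Joint ranges: [-2.94, 2.94], [-0.97, 2.17], [0.19, 2.56], [-1.23, 4.37], [0.02, 3.11], [-2.88, 2.88]. Speed limits (rad/s): [2.39, 2.39, 3.01, 3.14, 3.14, 3.14].

### API

Orientations are given as a unit quaternion [w, x, y, z].
In Python, from rig import sense, optics, ctrl gives the robot as it stands.
- The arm moves only by the tool play_rows, never from a script. Its argument "plan" is a list of rows, each a list of 7 numbers: the shift along the world's x, y, z in mm, then the turn, a rotation vector about the world's x, y, z in rad, then the opening, from -1 (shut) to 1 (fully open), so that 0 is half open. A call has 1 to 5 rows; each row shifts and turns the pose as measured when the row begins; what a row does not reach is not made up. A row lasts 1/12 s, in which the tool goes at most 41.7 mm and 7.16 degrees, less where a joint would pass 70% of its speed; a pose out of reach is approached as far as the arm can. A call is refused whole if a number of a shift passes 41.7 or a number of a turn 0.125, either way. A call with a gripper value outside its range is refused whole. The fingers move at their own pace and stop on an object; "grip_force" is the grip in N (left out, the last holds). Time passes only in rows, so rows that do not move let the fingers close. It gives the time, the measured TCP pose, the force and the opening at its end, in the units of the state.
- sense(): the state, without advancing time (a new reading comes with each control period).
- optics.capture(name): name is "scene" or "side" or "wrist"; returns a dict with "img" (480x640x3 uint8, blue, green, red), "fx", "fy", "cx", "cy" (pixels), "world_to_cam" (4x4, takes a point from world to camera coordinates). Camera axes: x right, y up, looking along -z (the intrinsics and any distortion apply to the point x, -y, -z); pixel columns grow to the right and rows downward; lengths in mm; the calibration is good to about 2 mm. A picture is of the moment at which its call begins. There is no depth.
- ctrl.finish_job(): hands the job in, once; it reports no verdict.
The state is a dict: "time_s": time; "joints": joint angles; "dq": joint speeds; "tau": joint torques, N m; "eef_pos": TCP position; "ee_rot": TCP orientation; "force": force on the tool from outside, world axes, zero at the start; "wrist_torque": the same for the moment, N m; "grip_width": opening from 0.0 (shut) to 1.0 (fully open).
Only numpy, scipy, OpenCV 4.12 (cv2) and the standard library are available. Lean on these libraries where they do the work, as an engineer would, in place of code of your own. Each camera call takes 0.05 s, during which the arm holds its last target. There are 200 camera calls.

## Working session

There is one attempt and no reset: what is moved stays moved. The work goes in short steps, Python scripts to look and compute and a tool call to move; the robot and the scene stay as the last step left them, time stands still between calls to the robot, and variables do not carry over. Pictures are saved under pics/ and viewed, about 8 in all and at most 12, crops included, and the job is handed in when it is done.

Besides the shell and the picture viewer there is one more tool, called after "Emit:" by a JSON object that holds its "name" and its "arguments", one argument or row to a line. play_rows: Moves the arm, as the interface text tells. Its arguments: {"type":"object","properties":{"plan":{"type":"array"},"grip_force":{"type":"number"}},"required":["plan"]}

```bash
mkdir -p pics; ls; cat > h.py <<'E'
import numpy as np, cv2
from rig import sense, optics, ctrl
def cap(n,f=None):
    c=optics.capture(n)
    if f: cv2.imwrite('pics/'+f,c['img'])
    np.save('/tmp/'+n+'.npy',c,allow_pickle=True)
    return c
def load(n): return np.load('/tmp/'+n+'.npy',allow_pickle=True).item()
def ray(c,u,v):
    W=np.array(c['world_to_cam']);R=W[:3,:3];t=W[:3,3]
    k=c.get('dist',None)
    d=np.array([(u-c['cx'])/c['fx'],-(v-c['cy'])/c['fy'],-1.])
    return -R.T@t,R.T@d
def onz(c,u,v,z=0):
    o,d=ray(c,u,v);return o+d*(z-o[2])/d[2]
def proj(c,p):
    W=np.array(c['world_to_cam']);q=W[:3,:3]@np.array(p)+W[:3,3]
    return c['cx']+c['fx']*q[0]/-q[2], c['cy']-c['fy']*q[1]/-q[2]
E
python3 - <<'E'
from h import *
for n in ['scene','side','wrist']:
    c=cap(n,n+'0.png'); print(n,{k:v for k,v in c.items() if k!='img'})
s=sense();print(s)
E
```

```text
pics
scene {'fx': 458.9958502246984, 'fy': 458.9958502246984, 'cx': 319.6945615669972, 'cy': 238.07273091329637, 'world_to_cam': array([[ 8.50198941e-01,  5.26373944e-01, -9.60373661e-03,
        -4.14956512e+02],
       [-3.33938616e-01,  5.53300577e-01,  7.63114324e-01,
         1.48288065e+02],
       [ 4.06997250e-01, -6.45591932e-01,  6.46192151e-01,
        -1.40362203e+03],
       [ 0.00000000e+00,  0.00000000e+00,  0.00000000e+00,
         1.00000000e+00]])}
side {'fx': 467.941101709014, 'fy': 467.941101709014, 'cx': 316.3465501246502, 'cy': 238.29180106038388, 'world_to_cam': array([[-9.44426866e-01, -3.28497265e-01,  1.21425766e-02,
         4.85039726e+02],
       [ 2.09063015e-01, -5.71728662e-01,  7.93359309e-01,
        -1.75410843e+02],
       [-2.53674104e-01,  7.51808409e-01,  6.08632537e-01,
        -1.37357235e+03],
       [ 0.00000000e+00,  0.00000000e+00,  0.00000000e+00,
         1.00000000e+00]])}
wrist {'fx': 379.3234912529791, 'fy': 379.3234912529791, 'cx': 329.01636421885814, 'cy': 245.45848885179743, 'world_to_cam': array([[ 9.99999677e-01,  3.72561968e-04,
[... 304 characters left out ...]
ime_s': 0.15, 'joints': array([-2.23402616e-01,  3.13308450e-01,  1.49822305e+00,  1.21095117e-05,
        1.33102137e+00, -2.23419168e-01]), 'dq': array([ 5.03964045e-04, -1.79317521e-03, -4.22535107e-03, -6.44987301e-05,
        1.47975111e-03,  3.04066143e-04]), 'tau': array([ 1.79854873e-03, -4.12368500e+01, -2.59796566e+01, -1.57318855e-04,
        3.17765021e-03, -3.62555340e-05]), 'eef_pos': array([5.24815279e+02, 3.15080317e-02, 2.30888085e+02]), 'ee_rot': array([-4.09402802e-04,  7.07101866e-01,  7.07111533e-01, -2.50859972e-04]), 'force': array([-0.46962047,  0.79840616, -0.10699237]), 'wrist_torque': array([-0.00277185, -0.01755303,  0.05112644]), 'grip_width': 1.0034748208440123}
```

View pics/scene0.png

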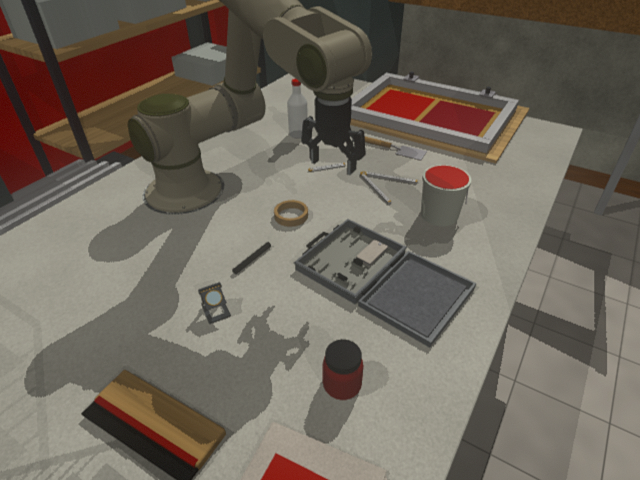

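View pics/side0.png

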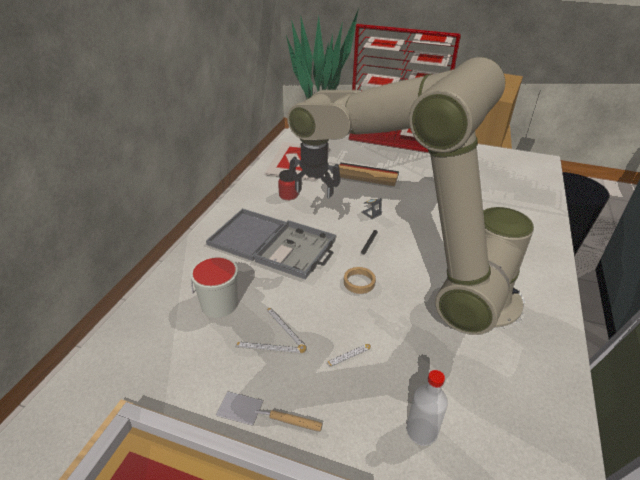

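```bash
python3 - <<'E'
from h import *
S=load('scene');D=load('side')
for nm,a,b,z in [('knuckle',(363,174),(303,348),8),('legA',(417,182),(238,345),8),('legB',(389,203),(268,310),8),('decoyR',(310,168),(332,361),5),
 ('loupebase',(214,312),(373,214),4),('case cornerhandle',(350,220),(296,275),28),('case near',(298,262),(334,236),28),('case c2',(404,252),(207,240),28),
 ('tub',(444,222),(217,312),0),('jar',(343,392),(289,196),0),('tape',(291,213),(360,282),12),('marker',(251,259),(369,242),8)]:
    print(nm,onz(S,*a,z).round(),onz(D,*b,z).round())
for n,c,(u0,v0,u1,v1),k in [('s',S,(285,205,485,350),4),]:
    cv2.imwrite('pics/c_case.png',cv2.resize(c['img'][v0:v1,u0:u1],None,fx=k,fy=k,interpolation=cv2.INTER_CUBIC))
a=cv2.resize(S['img'][275:330,185:245],(400,367),interpolation=cv2.INTER_CUBIC)
b=cv2.resize(D['img'][185:230,345:400],(400,327),interpolation=cv2.INTER_CUBIC)
b=cv2.copyMakeBorder(b,0,40,0,0,cv2.BORDER_CONSTANT)
cv2.imwrite('pics/c_loupe.png',np.hstack([a,b]))
E
```

```text
knuckle [434. 348.   8.] [426. 356.   8.]
legA [597. 392.   8.] [588. 404.   8.]
legB [570. 248.   8.] [566. 263.   8.]
decoyR [268. 296.   5.] [344. 368.   5.]
loupebase [ 411. -324.    4.] [ 402. -309.    4.]
case cornerhandle [524.  98.  28.] [537. 121.  28.]
case near [ 496. -112.   28.] [ 488. -103.   28.]
case c2 [700.  54.  28.] [872.  61.  28.]
tub [734. 256.   0.] [701. 312.   0.]
jar [ 753. -344.    0.] [ 737. -322.   -0.]
tape [357.  58.  12.] [351.  68.  12.]
marker [ 376. -147.    8.] [ 375. -137.    8.]
```

View pics/c_loupe.png

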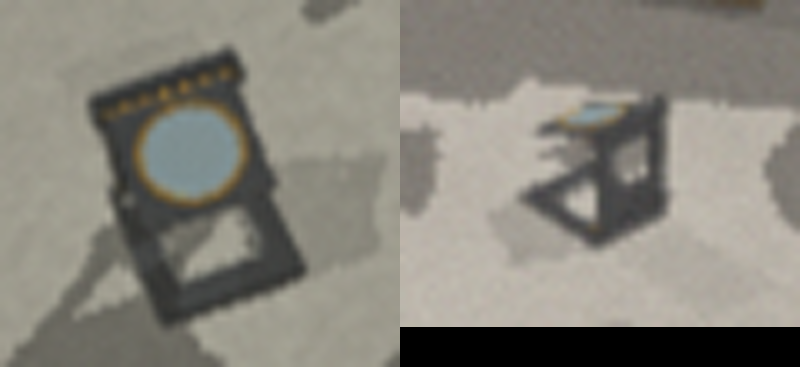

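View pics/wrist0.png

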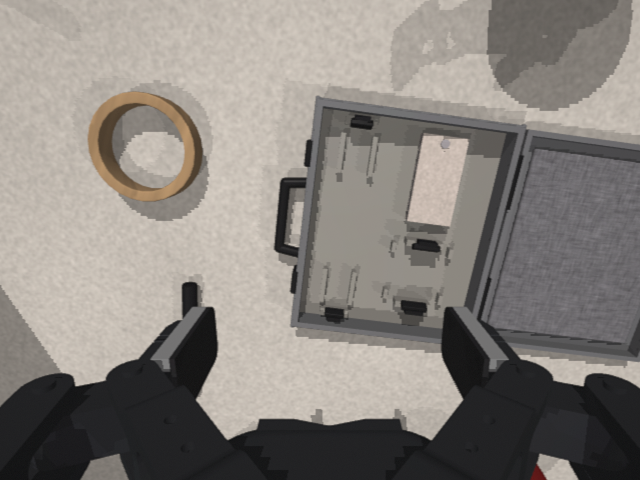

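```bash
python3 - <<'E'
from h import *
c=load('wrist')
P={}
for nm,u,v,z in [('TL',319,98,28),('TR',525,125,28),('BL',292,326,28),('rc+',361,120,23),('rc-',335,312,23),('lc+',427,243,29),('lc-',412,305,29)]:
    P[nm]=onz(c,u,v,z); print(nm,P[nm].round(1))
g=lambda a,b:(np.linalg.norm((P[a]-P[b])[:2]),np.degrees(np.arctan2(*(P[b]-P[a])[1::-1])))
print(g('TL','TR'),g('BL','TL'),g('rc-','rc+'),g('lc-','lc+'))
ct=(P['TR']+P['BL'])/2;print('centre',ct)
E
```

```text
TL [516.2 102.4  28. ]
TR [694.6  80.5  28. ]
BL [ 487.6 -112.5   28. ]
rc+ [552.8  84.8  23. ]
rc- [530.9 -99.4  23. ]
lc+ [617.  -25.4  29. ]
lc- [606.7 -88.9  29. ]
(np.float64(179.74025366341857), np.float64(-6.983156866230771)) (np.float64(216.7601806402101), np.float64(82.40306256168638)) (np.float64(185.54876686693856), np.float64(83.21399879569856)) (np.float64(64.34317170621723), np.float64(80.80860618353819))
centre [591.10935979 -15.96229543  28.        ]
```

Emit:
{"name": "play_rows", "arguments": {
  "plan": [
    [-5,41,20,0,0,0,1],
    [-5,41,20,0,0,0,1],
    [-5,41,20,0,0,0,1],
    [-5,41,20,0,0,0,1],
    [-5,41,0,0,0,0,1]
  ]
}}

```text
time_s: 0.57
eef_pos: [499.7, 192.2, 305.8]
ee_rot: [-0.002, 0.712, 0.703, -0.002]
force: [1.5, -0.3, 0.1]
grip_width: 0.999
```

Emit:
{"name": "play_rows", "arguments": {
  "plan": [
    [5,41,0,0,0,0,1],
    [5,41,0,0,0,0,1],
    [3,41,0,0,0,0,1],
    [0,10,0,0,0,0,1],
    [0,0,0,0,0,0,1]
  ]
}}

```text
time_s: 0.98
eef_pos: [508.8, 334.1, 305.8]
ee_rot: [-0.003, 0.709, 0.705, -0.002]
force: [-0.1, -0.9, 0.2]
grip_width: 0.996
```

```bash
python3 - <<'E'
from h import *
c=cap('wrist','w_rule.png');print(sense()['eef_pos'].round(1),sense()['ee_rot'].round(3))
E
```

```text
[508.8 333.1 305.7] [-0.003  0.709  0.705 -0.002]
```

View pics/w_rule.png

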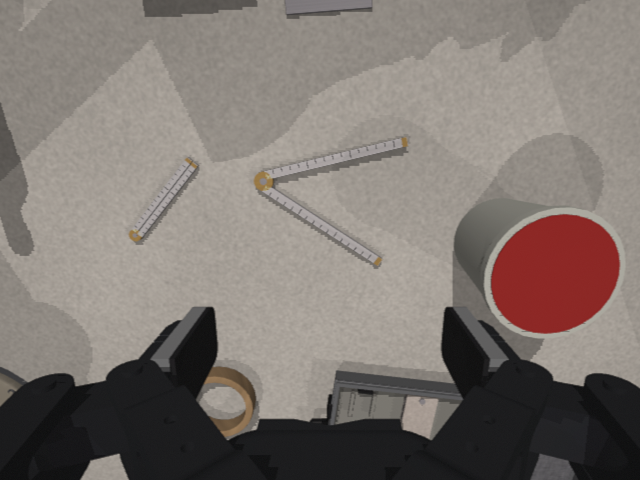

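```bash
python3 - <<'E'
from h import *
c=load('wrist')
k=onz(c,263,181,8);a=onz(c,408,142,8);b=onz(c,380,264,8)
print(k,a,b,np.linalg.norm(a-k),np.linalg.norm(b-k))
A=np.arctan2(*(a-k)[1::-1]);B=np.arctan2(*(b-k)[1::-1]);print(np.degrees([A,B]),A-B)
m=(A+B)/2;print('bis',np.degrees(m),'tgt45',k+45*np.array([np.cos(m),np.sin(m),0]), 'tub',onz(c,556,270,125))
E
```

```text
[431.39623809 356.68088819   8.        ] [595.92975537 399.20977708   8.        ] [569.21406259 255.52100279   8.        ] 169.94112127161333 170.95927925585391
[ 14.49269755 -36.27910193] 0.8861350680967788
bis -10.893202189815254 tgt45 [475.58538943 348.17683598   8.        ] tub [711.70874567 288.87079978 125.        ]
```

Emit:
{"name": "play_rows", "arguments": {
  "plan": [
    [-7,3,-35,0,0,0.125,1],
    [-7,3,-35,0,0,0.125,1],
    [-7,3,-35,0,0,0.125,1],
    [-6,3,-35,0,0,0.125,1],
    [-6,3,-35,0,0,0.125,1]
  ]
}}

```text
time_s: 1.45
eef_pos: [478.7, 341.5, 133.0]
ee_rot: [0.001, 0.458, 0.889, 0.005]
force: [0.9, -0.0, 0.1]
grip_width: 1.0
```

Emit:
{"name": "play_rows", "arguments": {
  "plan": [
    [0,0,-20,0,0,0.125,1],
    [0,0,-20,0,0,0.125,1],
    [0,0,-10,0,0,0.125,1],
    [0,0,0,0,0,0.125,1],
    [0,0,0,0,0,0.125,1]
  ]
}}

```text
time_s: 1.87
eef_pos: [474.6, 330.7, 73.0]
ee_rot: [-0.005, 0.163, 0.987, -0.001]
force: [-0.4, 0.0, 0.4]
grip_width: 1.0
```

```bash
cat >> h.py <<'E'
from scipy.spatial.transform import Rotation as Ro
def st():
    s=sense();q=s['ee_rot'];R=Ro.from_quat([q[1],q[2],q[3],q[0]]).as_matrix()
    print('t',round(s['time_s'],2),'p',s['eef_pos'].round(1),'jawyaw',round(np.degrees(np.arctan2(R[1,1],R[0,1])),2),'z',R[:,2].round(3),'f',s['force'].round(1),'w',round(85*s['grip_width'],1),'q',s['joints'].round(2))
    return s,R
E
python3 - <<'E'
from h import *
st()
E
```

```text
t 1.87 p [474.6 330.7  73. ] jawyaw 71.28 z [-0.011 -0.    -1.   ] f [-0.4  0.   0.4] w 85.0 q [ 0.4   0.6   1.51  0.    1.05 -0.84]
```

Emit:
{"name": "play_rows", "arguments": {
  "plan": [
    [1,12,-20,0,0,0.1,1],
    [0,6,-25,0,0,0.04,1],
    [0,0,-20,0,0,0,1],
    [0,0,0,0,0,0,1]
  ]
}}

```text
time_s: 2.2
eef_pos: [478.0, 342.0, 7.9]
ee_rot: [-0.004, 0.09, 0.996, -0.001]
force: [0.0, -0.1, -0.5]
grip_width: 1.0
```

```bash
python3 - <<'E'
from h import *
st()
c=load('wrist')
E
```

```text
t 2.2 p [478.  342.    7.9] jawyaw 79.7 z [-0.008 -0.002 -1.   ] f [ 0.  -0.1 -0.5] w 85.0 q [ 0.42  0.71  1.51  0.    0.93 -0.97]
```

Emit:
{"name": "play_rows", "arguments": {
  "plan": [
    [-2,5,-2,0,0,0,1],
    [0,1,-10,0,0,0,1],
    [0,0,-4,0,0,0,1]
  ]
}}

```text
time_s: 2.45
eef_pos: [477.7, 345.9, -6.1]
ee_rot: [-0.003, 0.092, 0.996, -0.001]
force: [-0.3, -0.0, -0.4]
grip_width: 0.999
```

```bash
python3 - <<'E'
from h import *
st()
c=cap('wrist','w2.png')
E
```

```text
t 2.45 p [477.7 345.9  -6.1] jawyaw 79.45 z [-0.006 -0.001 -1.   ] f [-0.3 -0.  -0.4] w 84.9 q [ 0.43  0.73  1.51  0.    0.9  -0.96]
```

View pics/w2.png

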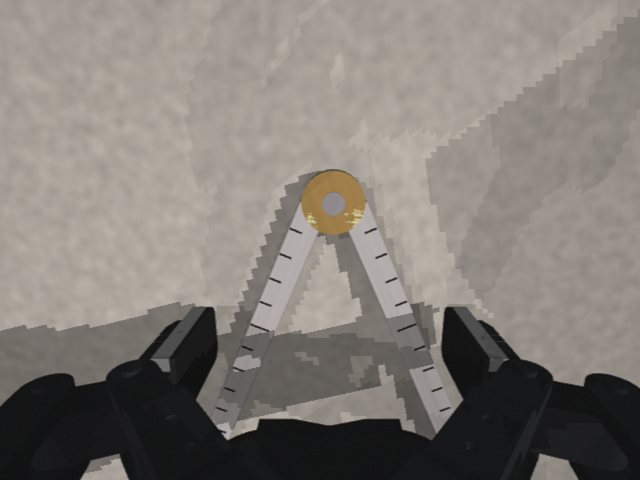

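Emit:
{"name": "play_rows", "arguments": {
  "plan": [
    [0,0,0,0,0,0,0.6],
    [0,0,3,0,0,0,0.3],
    [0,0,3,0,0,0,0],
    [0,0,2,0,0,0,-0.3],
    [0,0,1,0,0,0,-1]
  ],
  "grip_force": 30
}}

```text
time_s: 2.92
eef_pos: [478.5, 346.0, 5.4]
ee_rot: [-0.002, 0.092, 0.996, -0.0]
force: [-0.6, 0.5, -1.1]
grip_width: 0.297
```

Emit:
{"name": "play_rows", "arguments": {
  "plan": [
    [0,0,0,0,0,0,-1],
    [0,0,0,0,0,0,-1],
    [0,0,0,0,0,0,-1],
    [0,0,0,0,0,0,-1]
  ]
}}

```text
time_s: 3.25
eef_pos: [478.6, 346.1, 6.1]
ee_rot: [-0.001, 0.092, 0.996, -0.0]
force: [1.0, 0.1, -1.2]
grip_width: 0.235
```

```bash
python3 - <<'E'
from h import *
st()
c=cap('wrist','w3.png')
E
```

```text
t 3.25 p [478.6 346.1   6.1] jawyaw 79.43 z [-0.003 -0.    -1.   ] f [ 1.   0.1 -1.2] w 19.9 q [ 0.43  0.71  1.51  0.    0.92 -0.96]
```

View pics/w3.png

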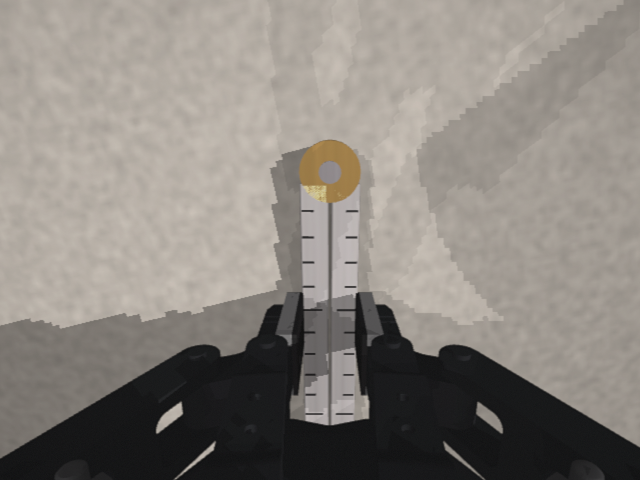

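```bash
python3 - <<'E'
from h import *
c=load('wrist')
k=onz(c,330,172,8);m=np.radians(79.43-90)
print(k); t=k[:2]+79.5*np.array([np.cos(m),np.sin(m)]);print(t, t-[478.6,346.1])
E
```

```text
[422.34576603 357.61581034   8.        ]
[500.49677275 343.03259574] [21.89677275 -3.06740426]
```

Emit:
{"name": "play_rows", "arguments": {
  "plan": [
    [0,0,0,0,0,0,-0.2],
    [0,0,0,0,0,0,-0.2],
    [11,-2,0,0,0,0,-0.2],
    [11,-2,-2,0,0,0,-0.2],
    [1,0,-2,0,0,0,-0.2]
  ]
}}

```text
time_s: 3.72
eef_pos: [502.7, 342.4, 2.6]
ee_rot: [-0.001, 0.092, 0.996, 0.0]
force: [-0.0, 0.3, 0.6]
grip_width: 0.398
```

Emit:
{"name": "play_rows", "arguments": {
  "plan": [
    [0,0,0,0,0,0,-0.2],
    [0,0,0,0,0,0,-1],
    [0,0,0,0,0,0,-1],
    [0,0,0,0,0,0,-1]
  ],
  "grip_force": 60
}}

```text
time_s: 4.05
eef_pos: [502.8, 342.2, 2.1]
ee_rot: [-0.001, 0.092, 0.996, 0.0]
force: [-0.0, -0.0, -0.6]
grip_width: 0.223
```

```bash
python3 - <<'E'
from h import *
st()
E
```

```text
t 4.05 p [502.8 342.2   2.1] jawyaw 79.44 z [-0.002  0.    -1.   ] f [-0.  -0.  -0.6] w 18.9 q [ 0.4   0.75  1.45  0.    0.94 -0.98]
```

Emit:
{"name": "play_rows", "arguments": {
  "plan": [
    [0,0,20,0,0,0,-1],
    [0,-10,30,0,0,-0.05,-1],
    [2,-25,25,0,0,-0.125,-1],
    [3,-30,15,0,0,-0.125,-1],
    [3,-30,0,0,0,-0.125,-1]
  ]
}}

```text
time_s: 4.47
eef_pos: [505.8, 248.4, 92.4]
ee_rot: [-0.005, 0.301, 0.954, 0.001]
force: [0.8, 0.1, -1.9]
grip_width: 0.22
```

Emit:
{"name": "play_rows", "arguments": {
  "plan": [
    [3,-30,0,0,0,-0.125,-1],
    [3,-30,0,0,0,-0.125,-1],
    [3,-30,0,0,0,-0.125,-1],
    [3,-30,0,0,0,-0.125,-1],
    [3,-30,0,0,0,-0.125,-1]
  ]
}}

```text
time_s: 4.88
eef_pos: [518.4, 92.9, 93.3]
ee_rot: [-0.004, 0.58, 0.815, 0.002]
force: [0.9, 0.3, -1.4]
grip_width: 0.224
```

```bash
python3 - <<'E'
from h import *
st()
E
```

```text
t 4.88 p [518.4  92.9  93.3] jawyaw 19.09 z [-0.005  0.008 -1.   ] f [ 0.9  0.3 -1.4] w 19.1 q [-0.05  0.47  1.66  0.01  1.02 -0.39]
```

Emit:
{"name": "play_rows", "arguments": {
  "plan": [
    [6,-30,0,0,0,-0.12,-1],
    [6,-30,0,0,0,-0.12,-1],
    [6,-28,0,0,0,-0.12,-1],
    [3,-8,0,0,0,-0.06,-1],
    [0,0,0,0,0,0,-1]
  ]
}}

```text
time_s: 5.3
eef_pos: [537.8, -12.1, 92.4]
ee_rot: [-0.005, 0.747, 0.665, 0.002]
force: [0.2, 0.5, -1.1]
grip_width: 0.222
```

```bash
python3 - <<'E'
from h import *
st()
c=cap('wrist','w4.png')
E
```

```text
t 5.3 p [537.8 -12.1  92.4] jawyaw -6.66 z [-0.003  0.01  -1.   ] f [ 0.2  0.5 -1.1] w 18.9 q [-0.24  0.49  1.63  0.01  1.03 -0.13]
```

View pics/w4.png

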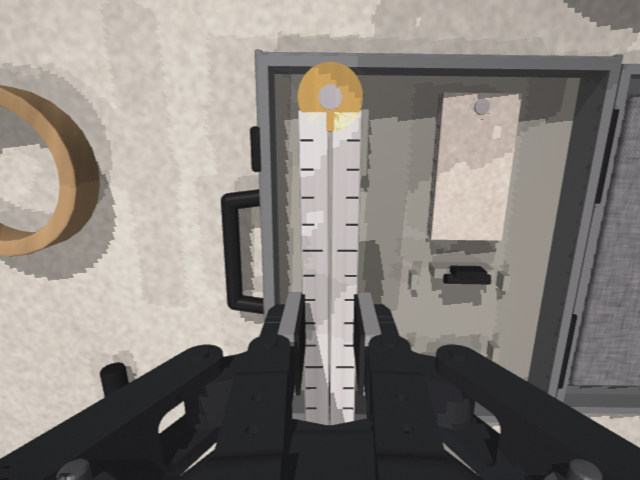

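```bash
cat >> h.py <<'E'
def fit(obj,meas):
    obj=np.array(obj,float);meas=np.array(meas,float)
    a=obj.mean(0);b=meas.mean(0);H=(obj-a).T@(meas-b);th=np.arctan2(H[0,1]-H[1,0],H[0,0]+H[1,1])
    R=np.array([[np.cos(th),-np.sin(th)],[np.sin(th),np.cos(th)]]);t=b-R@a
    return th,R,t,(meas-(obj@R.T+t)).round(1)
E
python3 - <<'E'
from h import *
c=load('wrist')
g=cv2.cvtColor(c['img'],cv2.COLOR_BGR2GRAY)
P=np.float32([(258,52),(621,57),(442,93),(520,95),(508,243),(430,240)])
Q=cv2.cornerSubPix(g,P.reshape(-1,1,2).copy(),(4,4),(-1,-1),(3,30,.01)).reshape(-1,2);print(Q.round(1).tolist())
obj=[(-91,108),(91,108),(7,93),(49,93),(49,11),(7,11)];z=[28,28,16,16,16,16]
for X in (P,Q):
    th,R,t,r=fit(obj,[onz(c,*p,zz)[:2] for p,zz in zip(X,z)])
    print(np.degrees(th),t.round(1),r.tolist(),'rb',(R@[-50,0]+t).round(1),'lb',(R@[28,-42]+t).round(1))
k=onz(c,330.5,96.5,98);print('knuckle',k, 'mid', k[:2]-79.5*R[:,1])
# rule axis: edges at two rows
for v in (150,270):
    row=g[v,280:390].astype(int);print(v,row.tolist())
E
```

```text
[[254.60000610351562, 48.79999923706055], [622.7999877929688, 53.70000076293945], [442.0, 93.0], [518.2000122070312, 93.19999694824219], [508.0, 243.0], [430.3999938964844, 239.3000030517578]]
-7.091294625616189 [591.6 -17.3] [[0.9, 1.7], [-0.9, 0.9], [-1.1, -0.0], [-1.1, -0.7], [3.3, -1.9], [-1.1, 0.1]] rb [542.  -11.1] lb [614.2 -62.4]
-7.004626693681242 [591.5 -16.6] [[-0.3, 2.7], [0.1, 1.4], [-0.8, -0.8], [-1.8, -0.5], [3.5, -2.7], [-0.7, -0.2]] rb [541.8 -10.5] lb [614.1 -61.7]
knuckle [548.07713652  70.72599194  98.        ] mid [538.3821519   -8.18064449]
150 [92, 93, 93, 93, 93, 94, 119, 139, 142, 152, 158, 155, 154, 154, 154, 154, 154, 153, 143, 168, 210, 219, 219, 218, 217, 217, 217, 218, 219, 219, 219, 218, 218, 218, 219, 219, 219, 220, 219, 219, 218, 217, 217, 217, 217, 218, 203, 168, 146, 150, 162, 154, 162, 186, 197, 195, 195, 194, 193, 194, 195, 195, 195, 195, 195, 195, 195, 195, 196, 196, 196, 195, 195, 193, 193, 192, 193, 194, 193, 183, 157, 140, 141, 142, 143, 143, 137, 115, 93, 91, 96, 122, 141, 142, 141, 141, 141, 141, 141, 142, 142, 142, 141, 141, 141, 141, 142, 141, 141, 141]
270 [90, 89, 90, 89, 89, 89, 91, 116, 136, 137, 137, 139, 150, 161, 161, 161, 161, 161, 161, 161, 160, 155, 163, 179, 182, 181, 179, 178, 178, 179, 179, 179, 178, 176, 175, 181, 188, 191, 194, 194, 193, 192, 193, 192, 192, 193, 190, 176, 154, 150, 147, 153, 182, 194, 194, 192, 190, 190, 191, 191, 191, 190, 188, 187, 187, 188, 189, 192, 194, 193, 192, 193, 192, 193, 192, 193, 181, 148, 117, 111, 111, 111, 110, 101, 89, 89, 89, 89, 90, 89, 89, 90, 89, 90, 89, 89, 90, 90, 89, 89, 89, 89, 93, 119, 137, 139, 138, 138, 138, 138]
```

Emit:
{"name": "play_rows", "arguments": {
  "plan": [
    [3.5,-2.5,-25,-0.01,0,-0.007,-1],
    [0,0,-25,0,0,0,-1],
    [0,0,-3,0,0,0,-1],
    [0,0,0,0,0,0,-1]
  ]
}}

```text
time_s: 5.68
eef_pos: [540.3, -10.1, 38.6]
ee_rot: [-0.001, 0.744, 0.668, -0.001]
force: [-0.4, -0.4, -1.3]
grip_width: 0.22
```

```bash
python3 - <<'E'
from h import *
st()
c=cap('wrist','w5.png')
E
```

```text
t 5.68 p [540.3 -10.1  38.6] jawyaw -6.17 z [-0.003 -0.    -1.   ] f [-0.4 -0.4 -1.3] w 18.7 q [-0.24  0.58  1.66 -0.    0.91 -0.13]
```

View pics/w5.png

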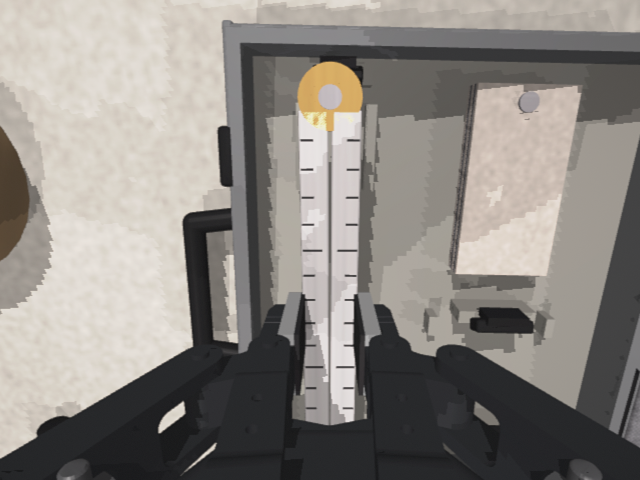

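```bash
python3 - <<'E'
from h import *
c=load('wrist')
P=[(223,21),(242,44),(477,84),(581,88),(547,276),(455,272)]
obj=[(-91,108),(-86,103),(7,93),(49,93),(49,11),(7,11)];z=[28,28,16,16,16,16]
M=[onz(c,*p,zz)[:2] for p,zz in zip(P,z)]
th,R,t,r=fit(obj,M)
print(np.degrees(th),t.round(1),r.tolist(),'rb',(R@[-50,0]+t).round(1),'lb',(R@[28,-42]+t).round(1))
k=onz(c,330.5,96.5,44.6)[:2];n=np.radians(90-6.17)
mid=k-79.5*np.array([np.cos(n),np.sin(n)])
print('knuckle',k,'mid',mid,'off mid-tcp',mid-[540.3,-10.1])
for nm,u,v in(('catchL',320,58),('catchR',362,58)): print(nm,(R.T@(onz(c,u,v,23)[:2]-t)).round(1))
print('k in case',R.T@(k-t),'mid in case',R.T@(mid-t))
# subtle: top wall outer edge and left wall outer edge lines
g=cv2.cvtColor(c['img'],cv2.COLOR_BGR2GRAY).astype(int)
for u in (300,420,560): print(u,g[15:60,u].tolist())
E
```

```text
-7.670580984343356 [590.6 -16.8] [[-0.4, 1.3], [0.8, -1.2], [-0.7, -0.5], [-0.7, -0.9], [0.7, 0.2], [0.2, 1.1]] rb [541.  -10.2] lb [612.7 -62.2]
knuckle [549.83446096  72.77672981] mid [541.28989599  -6.26275658] off mid-tcp [0.98989599 3.83724342]
catchL [-56.7  99. ]
catchR [-40.8  99.4]
k in case [-52.32705321  83.38149949] mid in case [-50.24517996   3.90876326]
300 [184, 184, 184, 184, 182, 181, 180, 179, 176, 153, 128, 132, 137, 136, 138, 138, 138, 139, 139, 139, 139, 139, 138, 138, 138, 138, 138, 139, 136, 73, 61, 63, 63, 63, 63, 60, 60, 61, 61, 60, 60, 66, 101, 114, 114]
420 [176, 175, 174, 174, 173, 173, 172, 173, 174, 176, 179, 176, 138, 118, 123, 124, 118, 119, 119, 119, 118, 119, 119, 118, 119, 119, 118, 118, 119, 119, 119, 102, 60, 54, 55, 56, 55, 56, 56, 55, 55, 55, 56, 55, 63]
560 [174, 174, 175, 175, 176, 176, 176, 175, 174, 174, 175, 175, 176, 176, 174, 151, 121, 114, 117, 114, 109, 110, 109, 110, 110, 110, 110, 110, 109, 110, 110, 110, 109, 111, 108, 60, 52, 54, 54, 54, 54, 55, 54, 54, 55]
```

```bash
python3 - <<'E'
from h import *
c=load('wrist')
for z,pts in ((28,[(300,24.3),(420,27),(560,30.3)]),(28,[(300,43.7),(420,46.4),(560,50)]),(16,[(477,84),(581,88)]),(16,[(455,272),(547,276)])):
    X=np.array([onz(c,*p,z)[:2] for p in pts]);print(X.round(1).tolist(),np.degrees(np.arctan2(*(X[-1]-X[0])[::-1])))
k=onz(c,330.5,96.5,44.6)
g=cv2.cvtColor(c['img'],cv2.COLOR_BGR2GRAY).astype(int)
# left wall outer edge
for v in (60,100,190): print(v,g[v,205:265].tolist())
# rule edges, axis
for v in (160,220,280):print(v,[ (295+i) for i in np.where(np.abs(np.diff(g[v,295:375]))>18)[0]])
E
```

```text
[[541.7, 99.6], [584.5, 94.1], [634.5, 87.6]] -7.361423008513315
[[540.9, 93.4], [584.2, 87.8], [634.8, 81.1]] -7.430255151655416
[[609.2, 73.9], [650.9, 67.9]] -8.200620060058787
[[599.1, -5.8], [641.3, -12.3]] -8.7284599142897
60 [216, 217, 216, 215, 214, 214, 213, 212, 210, 209, 208, 207, 207, 207, 206, 205, 204, 202, 173, 129, 124, 130, 135, 137, 137, 137, 137, 137, 137, 137, 138, 137, 138, 138, 138, 111, 63, 51, 52, 53, 52, 53, 53, 53, 53, 53, 53, 64, 82, 92, 92, 92, 91, 92, 92, 92, 92, 92, 92, 92]
100 [211, 209, 209, 208, 208, 208, 208, 208, 208, 208, 209, 210, 210, 210, 210, 209, 207, 205, 205, 203, 172, 129, 127, 135, 136, 137, 136, 137, 136, 137, 137, 137, 137, 138, 137, 137, 129, 97, 60, 53, 53, 53, 54, 53, 53, 53, 53, 53, 58, 78, 91, 91, 91, 91, 91, 91, 91, 91, 91, 91]
190 [214, 214, 204, 191, 190, 188, 187, 185, 183, 182, 182, 181, 181, 181, 180, 181, 181, 183, 185, 186, 187, 187, 187, 185, 170, 139, 122, 128, 127, 127, 126, 126, 127, 127, 127, 127, 126, 127, 127, 130, 113, 74, 57, 54, 54, 54, 55, 54, 53, 53, 53, 64, 81, 88, 89, 89, 89, 88, 89, 89]
160 [np.int64(298), np.int64(299), np.int64(326), np.int64(327), np.int64(331), np.int64(332), np.int64(359), np.int64(360), np.int64(365), np.int64(366), np.int64(373)]
220 [np.int64(326), np.int64(327), np.int64(328), np.int64(330), np.int64(331), np.int64(357), np.int64(358), np.int64(359), np.int64(369), np.int64(370)]
280 [np.int64(302), np.int64(327), np.int64(328), np.int64(330), np.int64(331), np.int64(356), np.int64(357), np.int64(370), np.int64(371)]
```

Emit:
{"name": "play_rows", "arguments": {
  "plan": [
    [-0.5,-3.6,0,0,0,-0.02,-1],
    [0,0,-6,0,0,0,-1],
    [0,0,-6,0,0,0,-1],
    [0,0,0,0,0,0,-1]
  ]
}}

```text
time_s: 6.07
eef_pos: [541.0, -12.8, 29.5]
ee_rot: [0.001, 0.75, 0.661, 0.0]
force: [0.2, 0.5, -2.5]
grip_width: 0.223
```

```bash
python3 - <<'E'
from h import *
st()
E
```

```text
t 6.07 p [541.  -12.8  29.5] jawyaw -7.22 z [ 0.002 -0.001 -1.   ] f [ 0.2  0.5 -2.5] w 19.0 q [-0.24  0.59  1.66 -0.    0.89 -0.11]
```

Emit:
{"name": "play_rows", "arguments": {
  "plan": [
    [-1.2,-1,0,0,0,0,-1],
    [0,0,-3,0,0,0,-1],
    [0,0,-3,0,0,0,-1],
    [0,0,0,0,0,0,-1]
  ]
}}

```text
time_s: 6.4
eef_pos: [540.1, -14.1, 23.6]
ee_rot: [0.002, 0.75, 0.661, 0.001]
force: [0.8, 0.8, -3.0]
grip_width: 0.227
```

```bash
python3 - <<'E'
from h import *
st()
E
```

```text
t 6.4 p [540.1 -14.1  23.6] jawyaw -7.21 z [ 0.003 -0.001 -1.   ] f [ 0.8  0.8 -3. ] w 19.3 q [-0.24  0.6   1.67 -0.    0.87 -0.12]
```

Emit:
{"name": "play_rows", "arguments": {
  "plan": [
    [0,0,-3,0,0,0,-1],
    [0,0,-3,0,0,0,-1],
    [0,0,0,0,0,0,-1]
  ]
}}

```text
time_s: 6.65
eef_pos: [540.6, -14.2, 17.5]
ee_rot: [0.002, 0.75, 0.661, 0.001]
force: [2.0, 0.1, -2.6]
grip_width: 0.221
```

```bash
python3 - <<'E'
from h import *
st(); print(sense()['wrist_torque'])
E
```

```text
t 6.65 p [540.6 -14.2  17.5] jawyaw -7.22 z [ 0.005 -0.002 -1.   ] f [ 2.   0.1 -2.6] w 18.7 q [-0.24  0.61  1.67 -0.    0.86 -0.12]
[-0.05119253 -0.14915777  0.01142935]
```

Emit:
{"name": "play_rows", "arguments": {
  "plan": [
    [0,0,-2.5,0,0,0,-1],
    [0,0,-2,0,0,0,-1],
    [0,0,0,0,0,0,-1]
  ]
}}

```text
time_s: 6.9
eef_pos: [541.3, -14.2, 13.8]
ee_rot: [0.003, 0.75, 0.661, 0.002]
force: [0.3, 0.6, -1.3]
grip_width: 0.224
```

```bash
python3 - <<'E'
from h import *
st(); print(sense()['wrist_torque'])
E
```

```text
t 6.9 p [541.3 -14.2  13.8] jawyaw -7.21 z [ 0.006 -0.002 -1.   ] f [ 0.3  0.6 -1.3] w 19.1 q [-0.24  0.62  1.67 -0.    0.85 -0.12]
[ 0.03614679  0.04860066 -0.02032175]
```

Emit:
{"name": "play_rows", "arguments": {
  "plan": [
    [-0.5,0,-3,0,0,0,-1],
    [-0.5,0,-3,0,0,0,-1],
    [0,0,0,0,0,0,-1]
  ]
}}

```text
time_s: 7.15
eef_pos: [541.1, -14.5, 7.8]
ee_rot: [0.004, 0.75, 0.661, 0.002]
force: [0.3, -2.6, -8.3]
grip_width: 0.224
```

```bash
python3 - <<'E'
from h import *
st(); print(sense()['wrist_torque'])
E
```

```text
t 7.15 p [541.1 -14.5   7.8] jawyaw -7.21 z [ 0.009 -0.003 -1.   ] f [ 0.3 -2.6 -8.3] w 19.0 q [-0.24  0.62  1.68 -0.    0.83 -0.12]
[-0.27776366 -0.19966816  0.00420283]
```

Emit:
{"name": "play_rows", "arguments": {
  "plan": [
    [-0.3,0,-2,0,0,0,-1],
    [0,0,-1.5,0,0,0,-1],
    [0,0,0,0,0,0,-1]
  ]
}}

```text
time_s: 7.4
eef_pos: [541.0, -14.7, 6.4]
ee_rot: [0.004, 0.75, 0.661, 0.002]
force: [-0.4, -0.6, -1.9]
grip_width: 0.218
```

```bash
python3 - <<'E'
from h import *
st(); print(sense()['wrist_torque'])
E
```

```text
t 7.4 p [541.  -14.7   6.4] jawyaw -7.2 z [ 0.009 -0.003 -1.   ] f [-0.4 -0.6 -1.9] w 18.5 q [-0.24  0.63  1.68 -0.    0.83 -0.12]
[ 0.00042948 -0.01310263 -0.0197754 ]
```

Emit:
{"name": "play_rows", "arguments": {
  "plan": [
    [0,0,-2,0,0,0,-1],
    [0,0,-2,0,0,0,-1],
    [0,0,0,0,0,0,-0.35],
    [0,0,0,0,0,0,-0.35],
    [0,0,0,0,0,0,-0.35]
  ]
}}

```text
time_s: 7.82
eef_pos: [541.3, -14.6, 6.4]
ee_rot: [0.005, 0.75, 0.662, 0.003]
force: [-0.2, -0.1, 0.2]
grip_width: 0.323
```

```bash
python3 - <<'E'
from h import *
st(); print(sense()['wrist_torque'])
E
```

```text
t 7.82 p [541.3 -14.6   6.4] jawyaw -7.16 z [ 0.01  -0.003 -1.   ] f [-0.2 -0.1  0.2] w 27.5 q [-0.24  0.63  1.68 -0.    0.83 -0.12]
[ 0.00626766  0.02934519 -0.0008698 ]
```

Emit:
{"name": "play_rows", "arguments": {
  "plan": [
    [0,0,15,0,0,0,-0.35],
    [0,0,15,0,0,0,-0.35],
    [0,3,0,0,0,0,-1],
    [0,0,0,0,0,0,-1],
    [0,0,0,0,0,0,-1]
  ]
}}

```text
time_s: 8.23
eef_pos: [539.9, -10.9, 34.2]
ee_rot: [0.003, 0.75, 0.661, 0.001]
force: [-0.2, -0.3, 0.2]
grip_width: 0.0
```

Emit:
{"name": "play_rows", "arguments": {
  "plan": [
    [0,0,-10,0,0,0,-1],
    [0,0,-8,0,0,0,-1],
    [0,0,-4,0,0,0,-1],
    [0,0,-3,0,0,0,-1],
    [0,0,0,0,0,0,-1]
  ]
}}

```text
time_s: 8.65
eef_pos: [540.1, -10.7, 12.5]
ee_rot: [0.002, 0.749, 0.662, 0.001]
force: [-0.2, -0.2, 0.4]
grip_width: -0.004
```

```bash
python3 - <<'E'
from h import *
st(); print(sense()['wrist_torque'])
E
```

```text
t 8.65 p [540.1 -10.7  12.5] jawyaw -7.09 z [ 0.005 -0.003 -1.   ] f [-0.2 -0.2  0.4] w -0.3 q [-0.24  0.62  1.68 -0.    0.84 -0.11]
[-0.00768011 -0.02739651  0.04362681]
```

Emit:
{"name": "play_rows", "arguments": {
  "plan": [
    [0,0,-3,0,0,0,-1],
    [0,0,-3,0,0,0,-1],
    [0,0,0,0,0,0,-1]
  ]
}}

```text
time_s: 8.9
eef_pos: [540.7, -10.8, 12.6]
ee_rot: [0.003, 0.749, 0.662, 0.001]
force: [0.5, -0.3, -0.5]
grip_width: -0.002
```

Emit:
{"name": "play_rows", "arguments": {
  "plan": [
    [0,0,40,0,0,0,-1],
    [0,0,40,0,0,0,-1],
    [0,0,40,0,0,0,1],
    [0,0,30,0,0,0,1],
    [0,0,0,0,0,0,1]
  ]
}}

```text
time_s: 9.32
eef_pos: [537.0, -10.2, 162.0]
ee_rot: [-0.002, 0.749, 0.662, -0.003]
force: [0.1, 0.3, 1.3]
grip_width: 0.414
```

```bash
python3 - <<'E'
from h import *
st()
c=cap('wrist','w6.png')
g=c['img'];cv2.imwrite('pics/w6c.png',g)
E
```

```text
t 9.32 p [537.  -10.2 162. ] jawyaw -7.04 z [-0.006 -0.001 -1.   ] f [0.1 0.3 1.3] w 35.2 q [-0.24  0.41  1.56 -0.    1.19 -0.11]
```

View pics/w6.png

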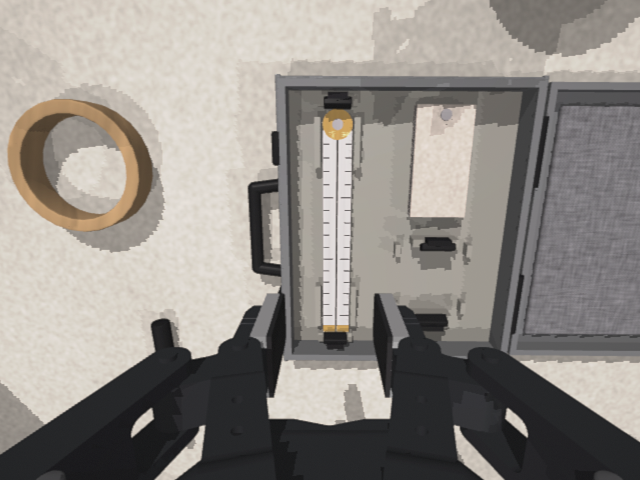

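Emit:
{"name": "play_rows", "arguments": {
  "plan": [
    [-16,-37,10,0,0,0,1],
    [-16,-37,10,0,0,0.1,1],
    [-16,-37,10,0,0,0.12,1],
    [-16,-37,10,0,0,0.12,1],
    [-16,-37,0,0,0,0.12,1]
  ]
}}

```text
time_s: 9.78
eef_pos: [458.3, -181.9, 189.1]
ee_rot: [-0.008, 0.585, 0.811, -0.007]
force: [2.1, 0.5, -0.1]
grip_width: 0.998
```

Emit:
{"name": "play_rows", "arguments": {
  "plan": [
    [-14,-37,0,0,0,0.12,1],
    [-14,-37,0,0,0,0.12,1],
    [-12,-30,0,0,0,0.12,1],
    [-7,-20,0,0,0,0.05,1],
    [0,0,0,0,0,0,1]
  ]
}}

```text
time_s: 10.2
eef_pos: [407.2, -306.6, 178.6]
ee_rot: [-0.013, 0.412, 0.911, -0.007]
force: [-0.4, -0.3, 0.6]
grip_width: 1.001
```

```bash
python3 - <<'E'
from h import *
st()
c=cap('wrist','w7.png')
E
```

```text
t 10.2 p [ 407.2 -306.6  178.6] jawyaw 41.32 z [-0.03  -0.001 -1.   ] f [-0.4 -0.3  0.6] w 85.1 q [-0.86  0.34  1.6  -0.02  1.22 -1.58]
```

View pics/w7.png

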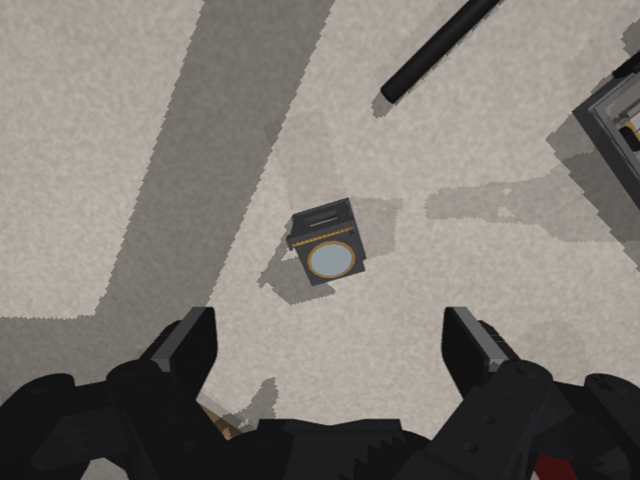

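```bash
python3 - <<'E'
from h import *
c=load('wrist')
def seg(n,a,b,z):
    A=onz(c,*a,z);B=onz(c,*b,z);d=B-A
    print(n,A[:2].round(1),B[:2].round(1),'len',np.hypot(*d[:2]).round(1),'ang',np.degrees(np.arctan2(d[1],d[0])).round(1),'mid',((A+B)/2)[:2].round(1))
seg('rear lugs',(292,213),(349,198),12)
seg('upright top',(287,247),(356,229),62)
seg('lens tip',(312,286),(366,268),50)
S=load('scene')
# base front corners in scene: crop coords (165,325),(305,270) scale 400/60
for uv in((165,325),(305,270)): print(onz(S,185+uv[0]*60/400,275+uv[1]*55/367,2).round(1))
D=load('side')
# base bottom corner (600,245), left(522,195), right(665,212)
for uv in((200,245),(122,195),(265,212)): print(onz(D,345+uv[0]*55/400,185+uv[1]*45/327,2).round(1))
g=cv2.cvtColor(c['img'],cv2.COLOR_BGR2GRAY)
m=(g<85).astype(np.uint8);m[300:]=0
n,l,s,ce=cv2.connectedComponentsWithStats(m)
for i in range(1,n):
    if s[i,4]>300:
        cn=cv2.findContours((l==i).astype(np.uint8),0,2)[0][0]
        print(s[i],ce[i].round(),cv2.approxPolyDP(cn,4,True).reshape(-1,2).tolist())
E
```

```text
rear lugs [ 373.3 -319.4] [ 400.3 -278.9] len 48.7 ang 56.3 mid [ 386.8 -299.2]
upright top [ 385.1 -330. ] [ 413.  -287.7] len 50.6 ang 56.6 mid [ 399.1 -308.8]
lens tip [ 420.1 -344.5] [ 441.  -306.4] len 43.4 ang 61.2 mid [ 430.6 -325.5]
[ 424.1 -352.7    2. ]
[ 448.2 -310.8    2. ]
[ 397.6 -282.     2. ]
[ 445.1 -311.3    2. ]
[ 373.7 -321.4    2. ]
[ 380    0  121  104 3076] [436.  48.] [[500, 0], [469, 0], [381, 87], [385, 98], [394, 103]]
[ 572   49   68  162 4178] [616. 129.] [[639, 49], [572, 111], [639, 210], [639, 163], [632, 153], [639, 150], [639, 141], [629, 127], [614, 126], [639, 111], [627, 114], [639, 98], [617, 118], [608, 118], [608, 125], [594, 108], [639, 79]]
[ 286  198   80   88 3106] [326. 235.] [[347, 198], [292, 216], [286, 237], [290, 249], [292, 243], [353, 227], [294, 247], [312, 285], [364, 269]]
```

Emit:
{"name": "play_rows", "arguments": {
  "plan": [
    [4,-4,-20,0,-0.03,0.1,-1],
    [4,-4,-20,0,0,0.1,-1],
    [4,-5,-20,0,0,0.083,-1],
    [4,-5,-20,0,0,0,-1],
    [0,0,-12,0,0,0,-1]
  ]
}}

```text
time_s: 10.67
eef_pos: [425.3, -318.5, 78.6]
ee_rot: [-0.001, 0.276, 0.961, 0.002]
force: [0.5, -0.3, 0.1]
grip_width: 0.298
```

```bash
cat >> h.py <<'E'
LC=np.array([410.8,-315.9]);LY=np.radians(-32.5)
def lst():
    s,R=st();x=np.array([np.cos(LY),np.sin(LY)]);y=np.array([-x[1],x[0]]);d=s['eef_pos'][:2]-LC
    print('loupe frame',(x@d).round(1),(y@d).round(1),s['eef_pos'][2].round(1))
E
python3 -c "
from h import *
lst()"
```

```text
t 10.67 p [ 425.3 -318.5   78.6] jawyaw 57.94 z [-0.     0.004 -1.   ] f [ 0.5 -0.3  0.1] w 25.4 q [-0.86  0.5   1.66  0.    0.99 -1.88]
loupe frame 13.6 5.6 78.6
```

Emit:
{"name": "play_rows", "arguments": {
  "plan": [
    [-1.3,-5.8,-3,0,0,0,-1],
    [0,0,-8,0,0,0,-1],
    [0,0,-10,0,0,0,-1],
    [0,0,-10,0,0,0,-1]
  ]
}}

```text
time_s: 11.0
eef_pos: [424.4, -320.7, 42.2]
ee_rot: [-0.003, 0.276, 0.961, 0.004]
force: [0.8, -1.2, 0.5]
grip_width: -0.002
```

```bash
python3 -c "
from h import *
lst()"
```

```text
t 11.0 p [ 424.4 -320.7   42.2] jawyaw 57.93 z [-0.004  0.009 -1.   ] f [ 0.8 -1.2  0.5] w -0.2 q [-0.87  0.56  1.68  0.    0.91 -1.88]
loupe frame 14.1 3.2 42.2
```

Emit:
{"name": "play_rows", "arguments": {
  "plan": [
    [-3,2,-6,0,0,0,-1],
    [-3,2,-6,0,0,0,-1],
    [-3,2,-4,0,0,0,-1],
    [-3,2,-2,0,0,0,-1]
  ]
}}

```text
time_s: 11.33
eef_pos: [411.9, -311.7, 21.5]
ee_rot: [-0.003, 0.276, 0.961, 0.004]
force: [0.8, -0.3, 1.0]
grip_width: -0.002
```

```bash
python3 -c "
from h import *
lst()"
```

```text
t 11.33 p [ 411.9 -311.7   21.5] jawyaw 57.91 z [-0.003  0.008 -1.   ] f [ 0.8 -0.3  1. ] w -0.1 q [-0.88  0.57  1.74  0.    0.85 -1.89]
loupe frame -1.3 4.1 21.5
```

Emit:
{"name": "play_rows", "arguments": {
  "plan": [
    [-2,1.3,0,0,0,0,-1],
    [-1,0.6,0,0,0,0,-1],
    [6,-4,10,0,0,0,-1],
    [4,-2,35,0,0,0,-1],
    [0,0,35,0,0,0,-1]
  ]
}}

```text
time_s: 11.75
eef_pos: [415.3, -312.5, 98.8]
ee_rot: [-0.008, 0.277, 0.961, 0.007]
force: [0.2, -0.2, 0.8]
grip_width: -0.001
```

```bash
python3 - <<'E'
from h import *
lst()
c=cap('side','side2.png');d=cap('scene','scene2.png')
a=cv2.resize(d['img'][270:335,185:250],(400,400),interpolation=cv2.INTER_CUBIC)
b=cv2.resize(c['img'][180:235,345:400],(400,400),interpolation=cv2.INTER_CUBIC)
w=cap('wrist','w8.png')
cv2.imwrite('pics/chk.png',np.hstack([a,b]))
g=cv2.cvtColor(w['img'],cv2.COLOR_BGR2GRAY)
m=(g<85).astype(np.uint8);m[:,:150]=0;m[:,480:]=0
n,l,s,ce=cv2.connectedComponentsWithStats(m)
for i in range(1,n):
    if s[i,4]>300:
        cn=cv2.findContours((l==i).astype(np.uint8),0,2)[0][0]
        print(s[i],ce[i].round(),cv2.approxPolyDP(cn,4,True).reshape(-1,2).tolist())
# lens (bluish) blobs in scene & side before/after
for n,im,(u0,v0,u1,v1) in(('sceneB',cv2.imread('pics/scene0.png'),(190,275,245,330)),('sceneA',d['img'],(190,275,245,330)),('sideB',cv2.imread('pics/side0.png'),(350,185,400,225)),('sideA',c['img'],(350,185,400,225))):
    r=im[v0:v1,u0:u1].astype(int);k=(r[...,0]-r[...,2]>8);ys,xs=np.where(k);print(n,k.sum(),(xs.mean()+u0,ys.mean()+v0,np.ptp(xs),np.ptp(ys)) if k.any() else '')
E
```

```text
t 11.75 p [ 415.3 -312.5   98.8] jawyaw 57.83 z [-0.011  0.018 -1.   ] f [ 0.2 -0.2  0.8] w -0.1 q [-0.87  0.46  1.67  0.    1.04 -1.88]
loupe frame 1.9 5.3 98.8
[ 442   52   38   45 1101] [462.  75.] [[479, 52], [442, 73], [450, 95], [479, 83]]
[ 269  199  100   55 3684] [319. 223.] [[359, 200], [283, 200], [277, 229], [269, 236], [270, 252], [284, 243], [364, 243], [367, 251]]
[ 284  248   75   34 1646] [321. 268.] [[358, 248], [345, 248], [341, 265], [303, 265], [298, 249], [284, 249], [286, 281], [357, 280]]
[  150   293   330   187 42817] [317. 411.] [[479, 370], [426, 345], [409, 346], [401, 357], [379, 351], [359, 305], [347, 305], [350, 333], [338, 338], [333, 293], [325, 293], [324, 344], [308, 333], [311, 305], [299, 305], [289, 336], [277, 352], [257, 357], [249, 346], [226, 346], [150, 384], [150, 479], [479, 479]]
sceneB 123 (np.float64(213.16260162601625), np.float64(297.2845528455285), np.int64(12), np.int64(11))
sceneA 38 (np.float64(211.6315789473684), np.float64(296.2105263157895), np.int64(10), np.int64(7))
sideB 5 (np.float64(370.8), np.float64(200.4), np.int64(2), np.int64(1))
sideA 14 (np.float64(375.2857142857143), np.float64(206.85714285714286), np.int64(3), np.int64(4))
```

```bash
python3 - <<'E'
from h import *
c=load('wrist')
for a,b,z in(((286,281),(357,280),4),((283,200),(359,200),14),((270,252),(367,251),63),((269,236),(367,236),63)):
    A=onz(c,*a,z);B=onz(c,*b,z);d=B-A;m=(A+B)/2
    th=np.arctan2(d[1],d[0]);print(A[:2].round(1),B[:2].round(1),np.hypot(*d[:2]).round(1),np.degrees(th).round(1),m[:2].round(1))
print((np.array(ray(c,320,240)[0])).round(1))
E
```

```text
[ 421.7 -350.4] [ 446.8 -309.3] 48.1 58.6 [ 434.2 -329.8]
[ 374.2 -319.5] [ 399.  -280.1] 46.6 57.8 [ 386.6 -299.8]
[ 389.2 -330.9] [ 414.7 -289.5] 48.6 58.4 [ 401.9 -310.2]
[ 382.1 -326.6] [ 408.  -285.5] 48.6 57.8 [ 395.1 -306.1]
[ 358.8 -278.1  245.5]
```

Emit:
{"name": "play_rows", "arguments": {
  "plan": [
    [-22,11,0,-0.018,-0.011,0,-1],
    [-20,10,0,0,0,0,-1],
    [-4,2,-20,0,0,0,-1],
    [0,0,-22,0,0,0,-1],
    [0,0,-4,0,0,0,-1]
  ]
}}

```text
time_s: 12.32
eef_pos: [366.4, -287.5, 50.4]
ee_rot: [0.002, 0.277, 0.961, -0.002]
force: [0.4, 0.0, -0.6]
grip_width: 0.001
```

```bash
sed -i 's/^LC=.*/LC=np.array([410.5,-315.]);LY=np.radians(-32.)/' h.py; python3 -c "
from h import *
lst()"
```

```text
t 12.32 p [ 366.4 -287.5   50.4] jawyaw 57.85 z [ 0.003 -0.004 -1.   ] f [ 0.4  0.  -0.6] w 0.1 q [-0.92  0.42  1.88 -0.    0.83 -1.93]
loupe frame -51.9 -0.1 50.4
```

Emit:
{"name": "play_rows", "arguments": {
  "plan": [
    [11,-6.9,0,0,0,0,-1],
    [6.8,-4.2,0,0,0,0,-1],
    [6.8,-4.2,-1.5,0,0,0,-1],
    [5.9,-3.7,-3,0,0,0,-1]
  ]
}}

```text
time_s: 12.65
eef_pos: [396.4, -305.3, 43.7]
ee_rot: [-0.001, 0.277, 0.961, 0.001]
force: [-0.6, 1.0, -0.7]
grip_width: -0.002
```

```bash
python3 -c "
from h import *
lst()"
```

```text
t 12.65 p [ 396.4 -305.3   43.7] jawyaw 57.82 z [-0.002  0.002 -1.   ] f [-0.6  1.  -0.7] w -0.2 q [-0.89  0.5   1.78 -0.    0.87 -1.9 ]
loupe frame -17.1 0.7 43.7
```

Emit:
{"name": "play_rows", "arguments": {
  "plan": [
    [5.1,-3.2,-3.5,0,0,0,-1],
    [6,-3.7,-6,0,0,0,-1],
    [4,-2.5,-8,0,0,0,-1],
    [2.5,-1.6,-8,0,0,0,-1]
  ]
}}

```text
time_s: 12.98
eef_pos: [416.9, -318.2, 17.1]
ee_rot: [-0.0, 0.277, 0.961, -0.0]
force: [0.4, 0.1, -0.1]
grip_width: 0.002
```

```bash
python3 -c "
from h import *
lst()"
```

```text
t 12.98 p [ 416.9 -318.2   17.1] jawyaw 57.86 z [-0. -0. -1.] f [ 0.4  0.1 -0.1] w 0.2 q [-0.88  0.58  1.72 -0.    0.84 -1.88]
loupe frame 7.1 0.7 17.1
```

Emit:
{"name": "play_rows", "arguments": {
  "plan": [
    [1,-0.6,-3,0,0,0,-1],
    [0,0,-2,0,0,0,-1],
    [0,0,-2,0,0,0,-1],
    [0,0,0,0,0,0,-1]
  ]
}}

```text
time_s: 13.32
eef_pos: [417.6, -318.5, 14.4]
ee_rot: [-0.003, 0.276, 0.961, 0.0]
force: [0.5, -0.2, -0.3]
grip_width: 0.002
```

```bash
python3 -c "
from h import *
lst()"
```

```text
t 13.32 p [ 417.6 -318.5   14.4] jawyaw 57.98 z [-0.005  0.002 -1.   ] f [ 0.5 -0.2 -0.3] w 0.2 q [-0.87  0.59  1.71 -0.    0.84 -1.88]
loupe frame 7.9 0.8 14.4
```

Emit:
{"name": "play_rows", "arguments": {
  "plan": [
    [0,0,-6,0,0,0,-1],
    [0,0,-6,0,0,0,-1],
    [0,0,40,0,0,0,-1],
    [0,0,40,0,0,0,1],
    [0,0,8,0,0,0,1]
  ]
}}

```text
time_s: 13.73
eef_pos: [417.4, -318.2, 99.9]
ee_rot: [-0.004, 0.275, 0.962, 0.0]
force: [-0.5, -0.3, 0.2]
grip_width: 0.273
```

```bash
python3 - <<'E'
from h import *
lst()
w=cap('wrist','w9.png')
g=cv2.cvtColor(w['img'],cv2.COLOR_BGR2GRAY)
m=(g<90).astype(np.uint8);m[300:]=0;m[:,:200]=0;m[:,450:]=0
n,l,s,ce=cv2.connectedComponentsWithStats(m)
i=1+np.argmax(s[1:,4]); 
for i in range(1,n):
    if s[i,4]>300:
        cn=cv2.findContours((l==i).astype(np.uint8),0,2)[0][0]
        print(s[i],ce[i].round(),cv2.approxPolyDP(cn,3,True).reshape(-1,2).tolist(),cv2.minAreaRect(cn))
        r=cv2.boxPoints(cv2.minAreaRect(cn));print([onz(w,*p,12)[:2].round(1).tolist() for p in r])
E
```

```text
t 13.73 p [ 417.4 -318.2   99.9] jawyaw 58.11 z [-0.007  0.002 -1.   ] f [-0.5 -0.3  0.2] w 23.2 q [-0.87  0.46  1.66 -0.    1.03 -1.88]
loupe frame 7.6 0.9 99.9
[ 286  196   81   90 4991] [327. 241.] [[288, 197], [290, 285], [365, 283], [365, 196]] ((326.0, 240.5), (89.0, 80.0), 90.0)
[[373.3, -321.0], [399.0, -279.7], [448.9, -308.9], [421.5, -353.1]]
```

Emit:
{"name": "play_rows", "arguments": {
  "plan": [
    [-6.7,2.5,0,0,-0.007,0,0.46],
    [0,0,-30,0,0,0,0.46],
    [0,0,-30,0,0,0,0.46],
    [0,0,-20,0,0,0,0.46],
    [0,0,0,0,0,0,0.46]
  ]
}}

```text
time_s: 14.2
eef_pos: [407.6, -313.6, 12.9]
ee_rot: [-0.0, 0.275, 0.962, 0.002]
force: [-0.5, 1.1, 0.0]
grip_width: 0.729
```

```bash
python3 -c "
from h import *
lst()"
```

```text
t 14.2 p [ 407.6 -313.6   12.9] jawyaw 58.1 z [ 0.     0.003 -1.   ] f [-0.5  1.1  0. ] w 61.9 q [-0.89  0.58  1.75  0.    0.82 -1.9 ]
loupe frame -3.2 -0.4 12.9
```

Emit:
{"name": "play_rows", "arguments": {
  "plan": [
    [3,-2,-6,0,0,0,0.46],
    [0,0,-6,0,0,0,0.46],
    [0,0,-3,0,0,0,0.46],
    [0,0,-2,0,0,0,0.46],
    [0,0,-2,0,0,0,0.46]
  ]
}}

```text
time_s: 14.62
eef_pos: [409.8, -315.4, -5.8]
ee_rot: [-0.002, 0.275, 0.961, 0.002]
force: [-12.1, 14.1, 44.7]
grip_width: 0.73
```

```bash
python3 -c "
from h import *
lst()"
```

```text
t 14.62 p [ 409.8 -315.4   -5.8] jawyaw 58.09 z [-0.002  0.005 -1.   ] f [-12.1  14.1  44.7] w 62.0 q [-0.88  0.62  1.75  0.    0.78 -1.9 ]
loupe frame -0.4 -0.7 -5.8
```

Emit:
{"name": "play_rows", "arguments": {
  "plan": [
    [0,0,2,0,0,0,0.46],
    [0,0,0.5,0,0,0,0.3],
    [0,0,0.8,0,0,0,0.1],
    [0,0,0.5,0,0,0,-1],
    [0,0,0,0,0,0,-1]
  ],
  "grip_force": 50
}}

```text
time_s: 15.03
eef_pos: [410.7, -316.1, 0.7]
ee_rot: [0.0, 0.275, 0.962, 0.001]
force: [-0.7, -0.2, -2.1]
grip_width: 0.544
```

Emit:
{"name": "play_rows", "arguments": {
  "plan": [
    [0,0,0,0,0,0,-1],
    [0,0,0,0,0,0,-1]
  ]
}}

```text
time_s: 15.2
eef_pos: [410.5, -316.0, 0.2]
ee_rot: [-0.0, 0.275, 0.962, 0.001]
force: [0.8, 0.3, -2.0]
grip_width: 0.541
```

```bash
python3 -c "
from h import *
lst()"
```

```text
t 15.2 p [ 4.105e+02 -3.160e+02  2.000e-01] jawyaw 58.12 z [ 0.001  0.003 -1.   ] f [ 0.8  0.3 -2. ] w 46.0 q [-0.88  0.6   1.74  0.    0.79 -1.9 ]
loupe frame 0.5 -0.8 0.2
```

Emit:
{"name": "play_rows", "arguments": {
  "plan": [
    [0,0,0,0,0,0,0.3],
    [0,0,-1.5,0,0,0,0.3],
    [0,0,-1.5,0,0,0,0.3],
    [0,0,0,0,0,0,0.2],
    [0,0,0,0,0,0,-1]
  ]
}}

```text
time_s: 15.62
eef_pos: [410.7, -316.5, -2.5]
ee_rot: [0.0, 0.275, 0.962, 0.001]
force: [-2.2, 1.1, 7.9]
grip_width: 0.563
```

Emit:
{"name": "play_rows", "arguments": {
  "plan": [
    [0,0,0,0,0,0,-1],
    [0,0,0,0,0,0,-1]
  ],
  "grip_force": 60
}}

```text
time_s: 15.78
eef_pos: [410.5, -316.6, -2.3]
ee_rot: [0.0, 0.275, 0.962, 0.001]
force: [-0.5, -0.1, -2.3]
grip_width: 0.557
```

```bash
python3 -c "
from h import *
lst()"
```

```text
t 15.78 p [ 410.5 -316.6   -2.3] jawyaw 58.12 z [ 0.001  0.002 -1.   ] f [-0.5 -0.1 -2.3] w 47.3 q [-0.88  0.61  1.74  0.    0.79 -1.9 ]
loupe frame 0.9 -1.4 -2.3
```

Emit:
{"name": "play_rows", "arguments": {
  "plan": [
    [0,0,15,0,0,0,-1],
    [3,4,30,0,0,-0.05,-1],
    [15,20,25,0,0,-0.12,-1],
    [20,25,15,0,0,-0.12,-1],
    [20,25,0,0,0,-0.12,-1]
  ]
}}

```text
time_s: 16.2
eef_pos: [466.3, -243.0, 84.0]
ee_rot: [-0.001, 0.472, 0.882, 0.004]
force: [1.0, 0.3, -2.4]
grip_width: 0.55
```

Emit:
{"name": "play_rows", "arguments": {
  "plan": [
    [20,25,0,0,0,-0.12,-1],
    [20,25,0,0,0,-0.12,-1],
    [20,25,0,0,0,-0.12,-1],
    [20,25,0,0,0,-0.12,-1],
    [20,25,0,0,0,-0.12,-1]
  ]
}}

```text
time_s: 16.62
eef_pos: [568.0, -113.9, 84.5]
ee_rot: [0.001, 0.716, 0.699, 0.004]
force: [0.4, -0.7, -3.0]
grip_width: 0.551
```

```bash
python3 -c "
from h import *
st()"
```

```text
t 16.62 p [ 568.  -113.9   84.5] jawyaw -1.38 z [ 0.006  0.004 -1.   ] f [ 0.4 -0.7 -3. ] w 46.8 q [-0.4   0.58  1.51  0.01  1.05 -0.38]
```

Emit:
{"name": "play_rows", "arguments": {
  "plan": [
    [15,20,0,0,0,-0.06,-1],
    [15,20,0,0,0,-0.03,-1],
    [10,8,-15,0,0,0,-1],
    [2,0,-15,0,0,0,-1],
    [0,0,0,0,0,0,-1]
  ]
}}

```text
time_s: 17.03
eef_pos: [614.0, -55.9, 51.7]
ee_rot: [-0.0, 0.748, 0.664, 0.004]
force: [-0.1, -1.1, -2.7]
grip_width: 0.557
```

```bash
python3 - <<'E'
from h import *
st()
w=cap('wrist','w10.png')
E
```

```text
t 17.03 p [614.  -55.9  51.7] jawyaw -6.81 z [ 0.006  0.006 -1.   ] f [-0.1 -1.1 -2.7] w 47.3 q [-0.28  0.69  1.41  0.01  1.04 -0.17]
```

View pics/w10.png

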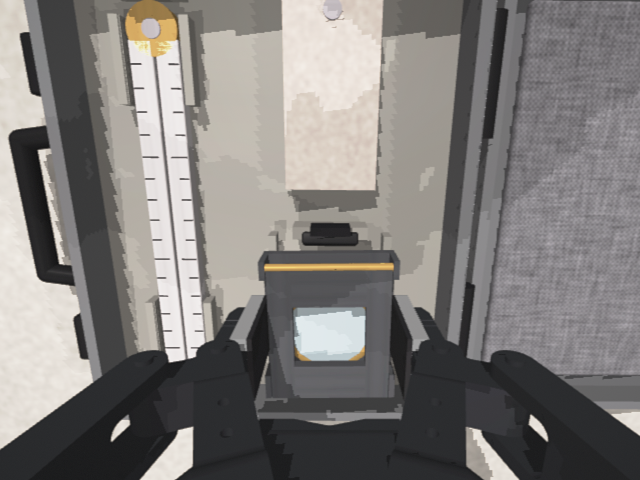

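```bash
python3 - <<'E'
from h import *
c=load('wrist')
obj=[(7,11),(49,11),(28-13,-42+26.5),(28+13,-42+26.5),(-50,79.5)]
P=[(286,190),(377,191),(303,245),(358,245),(151,27)];z=[16,16,19.5,19.5,12]
th,R,t,r=fit(obj,[onz(c,*p,zz)[:2] for p,zz in zip(P,z)])
print(np.degrees(th),t.round(1),r.tolist(),'lb',(R@[28,-42]+t).round(1),'rb',(R@[-50,0]+t).round(1))
g=cv2.cvtColor(c['img'],cv2.COLOR_BGR2GRAY).astype(int)
print(g[215:275,330].tolist());print(g[215:275,275].tolist());print(g[253,250:280].tolist(),g[253,380:410].tolist())
for v,z in((251,68),): 
    A=onz(c,265,252,68)[:2];B=onz(c,396,251,68)[:2];print(A,B,np.linalg.norm(A-B),np.degrees(np.arctan2(*(B-A)[::-1])));m=(A+B)/2
    print('rear mid',m,'rear in loupe bay frame',R.T@(m-t)-[28,-42])
s=sense();print('tcp in bay frame',R.T@(s['eef_pos'][:2]-t)-[28,-42])
E
```

```text
-7.28754055170274 [591.7 -16.9] [[-0.3, -0.3], [0.4, -0.6], [-0.2, 0.4], [0.1, 0.6], [0.0, -0.1]] lb [614.1 -62.1] rb [542.1 -10.6]
[153, 153, 153, 153, 152, 153, 140, 109, 44, 29, 31, 33, 33, 37, 38, 39, 38, 38, 38, 39, 39, 38, 35, 53, 52, 51, 49, 45, 36, 24, 38, 88, 106, 106, 106, 90, 77, 76, 81, 85, 84, 84, 84, 83, 83, 83, 81, 83, 109, 160, 177, 203, 199, 174, 148, 111, 84, 83, 85, 83]
[179, 178, 179, 178, 179, 176, 155, 153, 153, 154, 162, 162, 162, 163, 163, 161, 142, 136, 135, 133, 132, 156, 158, 157, 157, 157, 159, 167, 167, 167, 168, 168, 168, 168, 167, 151, 87, 76, 80, 86, 86, 86, 86, 85, 86, 86, 86, 84, 97, 153, 168, 188, 216, 189, 160, 138, 93, 84, 85, 85]
[180, 180, 179, 180, 180, 179, 179, 180, 180, 180, 181, 179, 151, 98, 74, 74, 74, 74, 74, 75, 77, 76, 78, 80, 80, 80, 80, 80, 80, 79] [86, 86, 86, 85, 86, 85, 86, 85, 84, 74, 70, 75, 75, 74, 77, 100, 135, 152, 153, 152, 152, 151, 151, 152, 152, 151, 152, 152, 151, 151]
[595.66948144 -21.67152598] [640.85631449 -26.7642404 ] 45.47291085845131 -6.430300663115523
rear mid [618.26289796 -24.21788319] rear in loupe bay frame [-0.70740651 38.11126683]
tcp in bay frame [-0.69004229  5.85559908]
```

Emit:
{"name": "play_rows", "arguments": {
  "plan": [
    [-0.2,-6.2,-5,-0.005,0.005,-0.008,-1],
    [0,0,-5,0,0,0,-1],
    [0,0,0,0,0,0,-1]
  ]
}}

```text
time_s: 17.33
eef_pos: [613.8, -64.2, 43.7]
ee_rot: [0.001, 0.751, 0.66, 0.001]
force: [0.5, 0.9, -2.6]
grip_width: 0.55
```

```bash
python3 - <<'E'
from h import *
st()
w=cap('wrist','w11.png')
g=cv2.cvtColor(w['img'],cv2.COLOR_BGR2GRAY).astype(int)
print(g[195:275,330].tolist())
E
```

```text
t 17.33 p [613.8 -64.2  43.7] jawyaw -7.38 z [ 0.003 -0.001 -1.   ] f [ 0.5  0.9 -2.6] w 46.8 q [-0.29  0.7   1.4   0.    1.03 -0.17]
[154, 153, 153, 153, 153, 153, 153, 153, 153, 153, 153, 154, 147, 89, 37, 30, 33, 31, 38, 37, 37, 37, 37, 37, 36, 37, 36, 32, 35, 53, 51, 50, 50, 46, 36, 27, 22, 38, 87, 106, 106, 106, 106, 105, 106, 105, 105, 105, 106, 106, 106, 106, 106, 106, 105, 91, 76, 75, 81, 85, 83, 83, 84, 83, 83, 82, 81, 83, 109, 160, 176, 201, 198, 173, 148, 114, 84, 83, 84, 84]
```

```bash
python3 - <<'E'
from h import *
c=load('wrist');n=np.array([-np.sin(np.radians(-7.3)),np.cos(np.radians(-7.3))])
a=onz(c,330,232.5,19.5)[:2];b=onz(c,330,250.5,46)[:2];print(a,b,'rear-tip (want 1.5)',n@(b-a))
E
```

```text
[618.1030663  -35.62333704] [617.88370409 -36.12595963] rear-tip (want 1.5) -0.52642172565343
```

Emit:
{"name": "play_rows", "arguments": {
  "plan": [
    [0.2,2,-3,0,0,0,-1],
    [0,0,-5,0,0,0,-1],
    [0,0,-5,0,0,0,-1],
    [0,0,0,0,0,0,-1]
  ]
}}

```text
time_s: 17.72
eef_pos: [614.4, -63.3, 31.4]
ee_rot: [0.002, 0.752, 0.659, 0.002]
force: [0.3, -0.3, -1.8]
grip_width: 0.556
```

```bash
python3 -c "
from h import *
st()"
```

```text
t 17.72 p [614.4 -63.3  31.4] jawyaw -7.48 z [ 0.006 -0.002 -1.   ] f [ 0.3 -0.3 -1.8] w 47.3 q [-0.29  0.72  1.41  0.    1.   -0.16]
```

Emit:
{"name": "play_rows", "arguments": {
  "plan": [
    [-0.3,1.2,0,0,0.005,0.003,-1],
    [-0.2,0.3,-4,0,0,0,-1],
    [-0.2,0.2,-4,0,0,0,-1],
    [0,0,0,0,0,0,-1]
  ]
}}

```text
time_s: 18.05
eef_pos: [614.0, -61.7, 22.9]
ee_rot: [0.001, 0.751, 0.661, -0.0]
force: [-0.2, -1.2, -0.8]
grip_width: 0.554
```

```bash
python3 -c "
from h import *
st()"
```

```text
t 18.05 p [614.  -61.7  22.9] jawyaw -7.28 z [ 0.001 -0.002 -1.   ] f [-0.2 -1.2 -0.8] w 47.1 q [-0.29  0.73  1.41 -0.    0.99 -0.16]
```

Well aligned; go on down.

Emit:
{"name": "play_rows", "arguments": {
  "plan": [
    [0,-0.2,-3,0,0,0,-1],
    [0,-0.2,-3,0,0,0,-1],
    [0,0,-3,0,0,0,-1],
    [0,0,0,0,0,0,-1]
  ]
}}

```text
time_s: 18.38
eef_pos: [615.5, -62.7, 16.0]
ee_rot: [0.003, 0.751, 0.661, 0.001]
force: [1.7, 0.0, -9.5]
grip_width: 0.551
```

```bash
python3 -c "
from h import *
st();print(sense()['wrist_torque'])"
```

```text
t 18.38 p [615.5 -62.7  16. ] jawyaw -7.29 z [ 0.005 -0.004 -1.   ] f [ 1.7  0.  -9.5] w 46.8 q [-0.29  0.74  1.42 -0.    0.98 -0.16]
[-0.10102793 -0.33161538 -0.03838399]
```

Emit:
{"name": "play_rows", "arguments": {
  "plan": [
    [-1,0,-3,0,0,0,-1],
    [-0.5,0,-3,0,0,0,-1],
    [-0.5,0,-3,0,0,0,-1],
    [0,0,0,0,0,0,-1]
  ]
}}

```text
time_s: 18.72
eef_pos: [613.9, -62.2, 6.5]
ee_rot: [0.003, 0.751, 0.661, 0.002]
force: [0.5, 1.6, -2.0]
grip_width: 0.556
```

```bash
python3 -c "
from h import *
st();print(sense()['wrist_torque'])"
```

```text
t 18.72 p [613.9 -62.2   6.5] jawyaw -7.29 z [ 0.007 -0.003 -1.   ] f [ 0.5  1.6 -2. ] w 47.3 q [-0.29  0.75  1.43 -0.    0.95 -0.16]
[ 0.05451118  0.00145438 -0.00766007]
```

Target is TCP z ≈ 1.7; continue gently.

Emit:
{"name": "play_rows", "arguments": {
  "plan": [
    [0,0,-2.5,0,0,0,-1],
    [-0.3,0,-2,0,0,0,-1],
    [-0.3,0,-1,0,0,0,-1],
    [0,0,0,0,0,0,-1]
  ]
}}

```text
time_s: 19.05
eef_pos: [613.5, -62.0, 2.1]
ee_rot: [0.004, 0.751, 0.661, 0.002]
force: [0.1, 0.7, -2.4]
grip_width: 0.555
```

```bash
python3 - <<'E'
from h import *
st();print(sense()['wrist_torque'])
w=cap('wrist','w12.png')
g=cv2.cvtColor(w['img'],cv2.COLOR_BGR2GRAY).astype(int)
print(g[195:290,330].tolist())
E
```

```text
t 19.05 p [613.5 -62.    2.1] jawyaw -7.27 z [ 0.007 -0.003 -1.   ] f [ 0.1  0.7 -2.4] w 47.2 q [-0.29  0.76  1.43 -0.    0.94 -0.16]
[0.09533376 0.03948313 0.03346619]
[106, 106, 107, 106, 106, 107, 106, 106, 106, 106, 106, 106, 106, 106, 106, 105, 105, 105, 104, 113, 161, 162, 153, 152, 152, 153, 152, 153, 152, 152, 152, 152, 152, 153, 152, 153, 152, 147, 135, 136, 133, 87, 38, 31, 31, 33, 32, 32, 31, 33, 34, 35, 36, 35, 35, 37, 35, 36, 35, 35, 37, 36, 32, 33, 49, 49, 47, 48, 46, 46, 39, 32, 32, 68, 91, 66, 57, 56, 57, 56, 56, 56, 56, 56, 55, 54, 58, 75, 89, 90, 89, 89, 90, 90, 91]
```

Emit:
{"name": "play_rows", "arguments": {
  "plan": [
    [0,0,-3,0,0,0,-1],
    [0,0,0,0,0,0,0.3],
    [0,0,0,0,0,0,0.35],
    [0,0,0,0,0,0,0.35]
  ]
}}

```text
time_s: 19.43
eef_pos: [614.1, -62.4, 2.6]
ee_rot: [0.004, 0.75, 0.661, 0.002]
force: [0.6, -0.6, 0.3]
grip_width: 0.671
```

```bash
python3 - <<'E'
from h import *
st()
E
```

```text
t 19.43 p [614.1 -62.4   2.6] jawyaw -7.25 z [ 0.008 -0.004 -1.   ] f [ 0.6 -0.6  0.3] w 57.0 q [-0.29  0.76  1.43 -0.    0.95 -0.16]
```

Emit:
{"name": "play_rows", "arguments": {
  "plan": [
    [0,0,15,0,0,0,0.35],
    [0,0,20,0,0,0,0.3],
    [0,0,12,0,0,0,-1],
    [0,0,0,0,0,0,-1],
    [0,0,0,0,0,0,-1]
  ]
}}

```text
time_s: 19.85
eef_pos: [612.8, -62.5, 48.5]
ee_rot: [0.003, 0.75, 0.661, 0.001]
force: [-0.0, -0.1, -1.0]
grip_width: 0.23
```

```bash
python3 - <<'E'
from h import *
st()
E
```

```text
t 19.85 p [612.8 -62.5  48.5] jawyaw -7.27 z [ 0.005 -0.003 -1.   ] f [-0.  -0.1 -1. ] w 19.6 q [-0.29  0.69  1.41 -0.    1.03 -0.16]
```

Emit:
{"name": "play_rows", "arguments": {
  "plan": [
    [0.5,0,-10,0,0,0,-0.3],
    [0,0,-10,0,0,0,-0.3],
    [0,0,-6,0,0,0,-0.3],
    [0,0,-3,0,0,0,-0.3],
    [0,0,-3,0,0,0,-0.3]
  ]
}}

```text
time_s: 20.27
eef_pos: [613.6, -62.6, 16.8]
ee_rot: [0.003, 0.75, 0.661, 0.0]
force: [-23.8, 4.6, 60.6]
grip_width: 0.353
```

Emit:
{"name": "play_rows", "arguments": {
  "plan": [
    [0,0,-3,0,0,0,-0.3],
    [0,0,-3,0,0,0,-0.3],
    [0,0,-3,0,0,0,-0.3]
  ]
}}

```text
time_s: 20.52
eef_pos: [613.5, -62.6, 17.0]
ee_rot: [0.003, 0.749, 0.662, -0.001]
force: [-15.5, 3.0, 36.1]
grip_width: 0.352
```

```bash
python3 - <<'E'
from h import *
st()
E
```

```text
t 20.52 p [613.5 -62.6  17. ] jawyaw -7.09 z [ 0.003 -0.005 -1.   ] f [-15.5   3.   36.1] w 29.9 q [-0.29  0.74  1.42 -0.01  0.98 -0.16]
```

Emit:
{"name": "play_rows", "arguments": {
  "plan": [
    [0,0,20,0,0,0,-0.3],
    [-10,8,25,0,0,0,-1],
    [-30,22,5,0,0,0,-1],
    [-30,22,0,0,0,0,-1],
    [0,0,0,0,0,0,-1]
  ]
}}

```text
time_s: 20.93
eef_pos: [538.7, -9.4, 64.4]
ee_rot: [0.0, 0.75, 0.661, -0.003]
force: [-0.4, -0.3, 0.4]
grip_width: 0.001
```

```bash
python3 - <<'E'
from h import *
st()
E
```

```text
t 20.93 p [538.7  -9.4  64.4] jawyaw -7.21 z [-0.004 -0.004 -1.   ] f [-0.4 -0.3  0.4] w 0.1 q [-0.23  0.53  1.65 -0.01  0.96 -0.1 ]
```

Emit:
{"name": "play_rows", "arguments": {
  "plan": [
    [2,-1,-20,0,0,0,-1],
    [0,0,-20,0,0,0,-1],
    [0,0,-8,0,0,0,-1],
    [0,0,-3,0,0,0,-1],
    [0,0,-2.5,0,0,0,-1]
  ]
}}

```text
time_s: 21.35
eef_pos: [539.8, -9.1, 11.7]
ee_rot: [-0.0, 0.749, 0.662, -0.003]
force: [-23.9, 4.4, 65.3]
grip_width: -0.002
```

```bash
python3 - <<'E'
from h import *
st()
E
```

```text
t 21.35 p [539.8  -9.1  11.7] jawyaw -7.06 z [-0.005 -0.004 -1.   ] f [-23.9   4.4  65.3] w -0.1 q [-0.23  0.62  1.67 -0.01  0.86 -0.1 ]
```

Emit:
{"name": "play_rows", "arguments": {
  "plan": [
    [0,0,-2,0,0,0,-1],
    [0,0,41,0,0,0,-1],
    [0,0,41,0,0,0,-1],
    [12,-16,41,0,0,0,-1],
    [12,-16,30,0,0,0,-1]
  ]
}}

```text
time_s: 21.77
eef_pos: [557.4, -37.6, 159.7]
ee_rot: [-0.008, 0.748, 0.663, -0.009]
force: [0.9, -1.0, 0.3]
grip_width: 0.001
```

```bash
python3 - <<'E'
from h import *
st()
w=cap('wrist','w13.png')
im=w['img'].astype(int);g=cv2.cvtColor(w['img'],cv2.COLOR_BGR2GRAY)
th,R,t=np.radians(-7.29),None,np.array([591.7,-16.9]);R=np.array([[np.cos(th),-np.sin(th)],[np.sin(th),np.cos(th)]])
# brass blobs
m=((im[...,2]-im[...,0]>70)&(im[...,2]>120)).astype(np.uint8)
n,l,s,ce=cv2.connectedComponentsWithStats(m)
for i in range(1,n):
    if s[i,4]>15: print('brass',s[i].tolist(),ce[i].round(1),'case@12',(R.T@(onz(w,*ce[i],12)[:2]-t)).round(1))
# bright rule
k=((g>185)).astype(np.uint8);n,l,s,ce=cv2.connectedComponentsWithStats(k)
for p in [(-50,79.5,12),(-50,-88,12),(28,-42,18),(28,-15.5,19.5),(28,-68.5,19.5),(7,11,16)]:
    print(p,np.round(proj(w,[*(R@p[:2]+t),p[2]]),1))
for n_ in('scene','side'): cap(n_,n_+'3.png')
E
```

```text
t 21.77 p [557.4 -37.6 159.7] jawyaw -6.9 z [-0.023  0.    -1.   ] f [ 0.9 -1.   0.3] w 0.1 q [-0.27  0.46  1.48 -0.01  1.23 -0.15]
brass [0, 60, 104, 138, 3011] [ 58.6 134. ] case@12 [-236.5   45.9]
brass [293, 72, 31, 32, 576] [307.8  86.1] case@12 [-50.5  79.8]
brass [381, 219, 15, 3, 43] [387.7 220. ] case@12 [ 10.8 -16.5]
brass [429, 219, 12, 3, 34] [434.8 220.1] case@12 [ 47.2 -16.1]
brass [297, 299, 13, 6, 62] [303.  301.1] case@12 [-55.9 -86.1]
(-50, 79.5, 12) [308.5  86.6]
(-50, -88, 12) [310.1 303.3]
(28, -42, 18) [409.1 253.9]
(28, -15.5, 19.5) [411.8 221.1]
(28, -68.5, 19.5) [407.3 286.3]
(7, 11, 16) [385. 185.]
```

```bash
python3 - <<'E'
from h import *
s=sense();print(s['dq'].round(3));print(ctrl.finish_job())
E
```

```text
[ 0.02   0.04   0.092  0.005 -0.024  0.006]
the job is handed in; nothing more can be done
None
```

Both tools are folded and lying in their bays, and the job is handed in at about 22 s of the 70 s allowed. No verdict came back, so the results below are my own checks.

**What I did**
- **Rule:** I squeezed the legs shut with the gripper, re-gripped near the middle, lowered the rule into its bay, released it and pressed it down with shut fingers.
- **Loupe:** I pushed the lens leaf against the upright and the upright down onto the base. I then gripped the base by its sides, lowered it into its bay, released it and pressed it down at the middle.

**Last checks**
- **Rule:** the final press reached about 65 N, with the fingertips at 11.7 mm where a flat rule's top would be at 12 mm. The knuckle measured at (-50.5, 79.8) mm in the case frame, against (-50, 79.5) expected.
- **Loupe:** the final press reached about 60 N, with the fingertips at 17 mm where a flat loupe's top would be at 18 mm. I released it within about 1 mm of the bay's centre and within 0.1° of its direction.
- **Bystanders:** I saw no contact with them during the moves.

**Unclear or not checked**
- I first pressed the rule at 12.6 mm and read almost no force, so I pressed it again as above.
- The last picture showed only one of the rule's two brass tips, probably because the fingers hid the other. The legs being shut therefore rests on the picture taken after folding and on the ribs, which leave too little play for the legs to spread.
- The final camera pictures were measured or saved but not viewed, because the 12-view limit was used up. The loupe's leaf angles are inferred from the press height, not measured.

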